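# Clamp the fitting blank in a sloped finishing rest

## Robot

A 6-joint arm with a two-finger parallel gripper is mounted at the origin on a cart in front of the work surface, level with it; the furniture and walls round the work are solid. World frame = base frame: x ahead of the robot, y to its left, z up, the work surface at z = 0. Lengths are in m, angles in rad, forces in N, time in s.
With the tool pointing down it reaches from about 0.35 to 0.875 m from the base axis. Payload 15.5 kg.
Tool frame: the origin (TCP) lies on the centre line of the jaws, within the pads' length; the fingertips stand 25 mm ahead of it and the grasp point (between the pads) lies 6 mm ahead of it; y points along the fingers, x is the direction in which the jaws open and shut, and the axes are right-handed (so a half turn about y gives the same grasp; the last joint's range is limited). The gripper opens to 85 mm and grips with 20 to 120 N. Pads are 22 mm wide; open, the fingers measure 114 mm over their backs; the gripper's body (76 mm by 85 mm) begins 54 mm behind the grasp point. The pads swing forward as they close: fully open they stand 13 mm farther back than shut.
Start: joints at [-1.238, 0.494, 1.345, -0, 1.302, -0.096], TCP at [0.26, -0.568, 0.256] pointing down, gripper open.
Joint ranges: [-2.91, 2.91], [-0.82, 2.16], [0.22, 2.67], [-1.22, 4.37], [0.12, 2.79], [-3.08, 3.08]. Speed limits (rad/s): [1.89, 1.89, 2.57, 3.01, 3.01, 3.01].

## Interface

Orientations are given as a unit quaternion [x, y, z, w].
In Python, from rig import robot gives the robot as it stands.
- The arm moves only by the tool carry_out, never from a script. Its argument "plan" is a list of rows, each an object with "rot": the turn, a rotation vector about the tool's x, y, z in degrees, a list of three; "translation": the shift along the tool's x, y, z in mm, a list of three; "claw": the finger opening in mm, from 0 to 85.4. A call has exactly 10 rows; each row is the pose to reach, as a shift and turn from the pose measured when the call began, along the tool's axes at that moment; what a row does not reach only later rows make up. A row lasts 1/12 s, in which the tool goes at most 41.7 mm and 7.16 degrees, less where a joint would pass 70% of its speed; a pose out of reach is approached as far as the arm can. A call with a gripper value outside its range is refused whole. The fingers move at their own pace and stop on an object; "grip_force" is the grip in N (left out, the last holds). Time passes only in rows, so rows that repeat a pose let the fingers close, or fill a call up. It gives the time, the measured TCP pose, the force and the opening at its end, in the units of the state.
- robot.state(): the state, without advancing time (a new reading comes with each control period).
- robot.read_camera(name): name is "side" or "top" or "wrist"; returns the picture (384x512x3 uint8, red, green, blue); there is no depth.
- robot.get_calibration(name): a dict with "camera_matrix" (3x3 intrinsics, pixels), "origin" and "orientation" of the camera in the world; the wrist camera has in their place "hand_eye" (4x4, takes a point from camera to tool coordinates, whose origin is the TCP and whose axes are the tool frame's). Camera axes: x right, y down, z forward; pixel columns grow to the right and rows downward; lengths in m; the calibration is good to about 2 mm. A picture is of the moment at which its call begins: read the wrist's pose just before it. get_calibration takes no time and is no camera call.
- robot.close_job(): hands the job in, once; it reports no verdict.
Trained networks look in the newest picture that a camera, given by its name, has taken for a name from the list of things; names that differ only in an ending like _2 or _b are one class to them, and where a whole thing is asked for, a point or a joint stands for the part that bears it (a point fixed in the world has none). Each returns a list of dicts, best first, with "p" (0 to 1); they miss things now and then, are a little off and sometimes report something else, mostly with a low value. They report only what shows in the picture. A call takes as long as a camera call. They do not tell look-alikes from the thing itself.
- robot.spot_in(camera, query): "centre" ([x, y, z] in m, in the coordinates of the camera as it stood for that picture, good to about 4 mm: the middle of the surface that is visible of it).
- robot.cut_out(camera, query): "mask" (384x512 bool, what is visible of it).
- robot.tip_of(camera, query): "centre" ([x, y, z] in m, in the coordinates of the camera as it stood for that picture, good to about 4 mm: a listed point, or the origin of a listed thing).
The state is a dict: "time": time; "qpos": joint angles; "joint_vel": joint speeds; "effort": joint torques, N m; "tcp_pos": TCP position; "tool_rot": TCP orientation; "ft_force": force on the tool from outside, world axes, zero at the start; "wrist_torque": the same for the moment, N m; "opening": finger opening in m.
Only numpy, scipy, OpenCV 4.12 (cv2) and the standard library are available. Lean on these libraries where they do the work, as an engineer would, in place of code of your own. Each camera call takes 0.05 s, during which the arm holds its last target.

## Task

Set up the sloped finishing rest for the next piece: swing its spring clip fully clear, down the slope, then lay the one wooden blank whose length fits the space between the two end stops (with a few millimetres of play) flat on the sloping bed and push it down until its edge is home against the ledge. Lift the clip's toe over the blank, swing it back until its arm is parallel to the ledge, and let it down so that it holds the blank. Leave the other two blanks, the pencil and the tape measure where they are.

Things in the scene. Friction and masses are not known exactly. Their poses are not given: they have to be found in the camera images.
- bed (a point): frame of the sloping bed (30 degrees) of a plywood rest. Origin on the bed's surface at the upper face of the ledge; x points up the slope, y along the ledge (to the left as one faces the slope), z square off the bed. The bed spans x -14 to 120 and y -137 to 137 mm; the ledge is 7 mm high, at x -12 to 0, y -60 to 130 mm
- light_bar (a point): middle of the underside of a level light bar (26 mm deep, 285 mm long along the ledge, 20 mm high) on two bent tubes rising behind the bed. It hangs about 200 mm above the blank's place, so the bed is reached from its open low side, with the tool tilted to stand square to the bed
- fixed_stop_face (a point): middle of the inner face of the right-hand end stop, a wooden block 12 mm high (bed z), 50 mm long up the slope (bed x 4 to 54 mm), 16 mm thick, at bed y = -60 mm
- stop_face (a point): middle of the inner face of the left-hand end stop, a wooden block 12 mm high, 20 mm thick, 50 mm long up the slope (bed x 4 to 54 mm), screwed to one of three threaded inserts: 76, 116 or 166 mm from the fixed stop's face, 6 mm more than the length of one of the blanks
- blank_short_centre (a point): plain square-edged wooden blank, 70 mm long (its y axis), 40 mm wide (x) and 18 mm thick (z), lying flat on the table; this point is its centre, half-way up
- blank_middle_centre (a point): plain square-edged wooden blank, 110 mm long (its y axis), 50 mm wide (x) and 18 mm thick (z), lying flat on the table; this point is its centre, half-way up
- blank_long_centre (a point): plain square-edged wooden blank, 160 mm long (its y axis), 45 mm wide (x) and 12 mm thick (z), lying flat on the table; this point is its centre, half-way up
- clip_pivot (a point): point on the axis of the clip's pivot screw, which stands square on the bed right of the fixed stop (bed x = 22, y = -98 mm), at 26 mm above the bed; the screw's head reaches 61 mm above the bed
- clip_knob (a point): centre of the clip's black knob (22 mm diameter, 25 mm tall, axis square to the bed), 65 mm from the pivot axis, 43.5 mm above the bed when the clip is down; the steel arm under it is 17 mm wide, its top 28.5 mm above the bed
- clip (a joint): swing of the spring clip round its pivot screw, rad: 0 = arm along +y of the bed over the blank's place, parallel to the ledge; grows as it swings down the slope, off the bed; 1.45 = fully clear (limit), -0.2 the other limit. Light friction, stays where it is left
- clip_toe: rubber toe (15 mm diameter) under the knob end of the clip; its underside is 9.5 mm above the bed when the clip is down: it passes over the ledge, not over a blank. The knob can be lifted up to 22 mm square off the bed against a spring of 5 N (down) to 12 N (up), and springs down when let go. The origin lies on the pivot axis at the bed
- pencil: flat carpenter's pencil, 160 mm long, lying by
- tape: tape measure, 44x75x50 mm, lying by
There are look-alikes about, which are no part of the job. What is shaped like the part that bears blank_long_centre but turquoise is not meant.

How it is judged:
On the way, in this order (a step that is already met when the one before it is completed fails the run):
1. the clip is swung clear of the blank's place (more than 1.0 rad) (value of joint clip above 1 rad), for 0.2 s.
2. the blank that fits lies flat on the bed between the end stops, let go, with the clip still clear (value of joint clip above 0.9 rad and contact force between the fingers and blank_short below 0.3 N and contact force between the fingers and blank_middle below 0.3 N and contact force between the fingers and blank_long below 0.3 N and ((y of stop_face in the frame of bed between -1 and 0.036 m and z of blank_short_centre in the frame of bed between 0.006 and 0.012 m and y of blank_short_centre in the frame of bed between -0.0275 and -0.0165 m and angle between the y axis of blank_short_centre and the y axis of bed, either way round below 0.06 rad and angle between the z axis of blank_short_centre and the z axis of bed, either way round below 0.07 rad and x of blank_short_centre in the frame of bed between 0.016 and 0.065 m) or (y of stop_face in the frame of bed between 0.036 and 0.081 m and z of blank_middle_centre in the frame of bed between 0.006 and 0.012 m and y of blank_middle_centre in the frame of bed between -0.0075 and 0.0035 m and angle between the y axis of blank_middle_centre and the y axis of bed, either way round below 0.06 rad and angle between the z axis of blank_middle_centre and the z axis of bed, either way round below 0.07 rad and x of blank_middle_centre in the frame of bed between 0.021 and 0.07 m) or (y of stop_face in the frame of bed between 0.081 and 1 m and z of blank_long_centre in the frame of bed between 0.003 and 0.009 m and y of blank_long_centre in the frame of bed between 0.0175 and 0.0285 m and angle between the y axis of blank_long_centre and the y axis of bed, either way round below 0.06 rad and angle between the z axis of blank_long_centre and the z axis of bed, either way round below 0.07 rad and x of blank_long_centre in the frame of bed between 0.0185 and 0.0675 m))), for 0.2 s.
At the end, for the whole second after the job is handed in: The blank that fits between the stops lies there flat and square (3 mm, 0.06 rad), its lower edge within 3 mm of the ledge, at rest; the clip is within 0.19 rad of parallel to the ledge and presses on the blank with over 2.5 N; the other blanks have moved less than 30 mm (value of joint clip between -0.19 and 0.19 rad and velocity of joint clip below 0.05 rad/s and ((y of stop_face in the frame of bed between -1 and 0.036 m and z of blank_short_centre in the frame of bed between 0.006 and 0.012 m and y of blank_short_centre in the frame of bed between -0.0275 and -0.0165 m and angle between the y axis of blank_short_centre and the y axis of bed, either way round below 0.06 rad and angle between the z axis of blank_short_centre and the z axis of bed, either way round below 0.07 rad and x of blank_short_centre in the frame of bed between 0.017 and 0.023 m and contact force between clip_toe and blank_short above 2.5 N and linear speed of blank_short below 0.01 m/s and distance of each of blank_middle_centre, blank_long_centre from where it was at the start of the episode below 0.03 m) or (y of stop_face in the frame of bed between 0.036 and 0.081 m and z of blank_middle_centre in the frame of bed between 0.006 and 0.012 m and y of blank_middle_centre in the frame of bed between -0.0075 and 0.0035 m and angle between the y axis of blank_middle_centre and the y axis of bed, either way round below 0.06 rad and angle between the z axis of blank_middle_centre and the z axis of bed, either way round below 0.07 rad and x of blank_middle_centre in the frame of bed between 0.022 and 0.028 m and contact force between clip_toe and blank_middle above 2.5 N and linear speed of blank_middle below 0.01 m/s and distance of each of blank_short_centre, blank_long_centre from where it was at the start of the episode below 0.03 m) or (y of stop_face in the frame of bed between 0.081 and 1 m and z of blank_long_centre in the frame of bed between 0.003 and 0.009 m and y of blank_long_centre in the frame of bed between 0.0175 and 0.0285 m and angle between the y axis of blank_long_centre and the y axis of bed, either way round below 0.06 rad and angle between the z axis of blank_long_centre and the z axis of bed, either way round below 0.07 rad and x of blank_long_centre in the frame of bed between 0.0195 and 0.0255 m and contact force between clip_toe and blank_long above 2.5 N and linear speed of blank_long below 0.01 m/s and distance of each of blank_short_centre, blank_middle_centre from where it was at the start of the episode below 0.03 m))); the robot touches nothing.
It fails at once if the pencil or the tape measure is moved more than 30 mm (distance of any of pencil, tape from where it was at the start of the episode above 0.03 m).
It also fails if it takes over 66 s, if anything falls off the work surface, if the arm or the gripper's body presses on something with over 40 N, if the wrist force passes 120 N, or if a joint passes its speed limit or range.

## Working session

There is one attempt and no reset: what is moved stays moved. The work goes in short steps, Python scripts to look and compute and a tool call to move; the robot and the scene stay as the last step left them, time stands still between calls to the robot, and variables do not carry over. Pictures are saved under pics/ and viewed, and the job is handed in when it is done.

Besides the shell and the picture viewer there is one more tool, called as name(argument=value, ...) on one line, values as JSON. carry_out: Moves the arm, as the interface text tells. Its arguments: {"type":"object","properties":{"plan":{"type":"array"},"grip_force":{"type":"number"}},"required":["plan"]}

```bash
ls; mkdir -p pics; python3 - <<'E'
from rig import robot
import cv2,numpy as np
print(robot.state())
for n in ["side","top","wrist"]:
    im=robot.read_camera(n); cv2.imwrite(f"pics/a_{n}.png",im[:,:,::-1])
    print(n,robot.get_calibration(n))
E
```

```text
pics
{'time': 0.0, 'qpos': array([-1.23750065e+00,  4.94193529e-01,  1.34609420e+00,  2.27810155e-05,
        1.30249678e+00, -9.54972207e-02]), 'joint_vel': array([-0.00024688, -0.00122377,  0.00067513, -0.00062004,  0.00076958,
        0.00208638]), 'effort': array([-2.66570038e-03, -8.82157016e+01, -3.83865166e+01, -1.38949076e-04,
        1.03222692e-02,  9.02466240e-06]), 'tcp_pos': array([ 0.25976763, -0.56811994,  0.25570631]), 'tool_rot': array([-0.59466348,  0.38250176, -0.38184895,  0.59519671]), 'ft_force': array([-0.88347729,  0.31522406, -0.12599086]), 'wrist_torque': array([-0.00650651,  0.00231882, -0.04617486]), 'opening': 0.0852979259293643}
side {'camera_matrix': array([[382.71557484,   0.        , 255.41881729],
       [  0.        , 382.71557484, 187.44196686],
       [  0.        ,   0.        ,   1.        ]]), 'origin': array([-0.1624609 ,  0.77119556,  0.77978183]), 'orientation': array([-0.23923852,  0.81418805, -0.50356876,  0.16211497])}
top {'camera_matrix': array([[373.6051225 ,   0.        , 255.95834905],
       [  0.        , 373.6051225 , 190.02227592],
       [  0.        ,   0.        ,   1.        ]]), 'origin': array([ 0.35158266, -0.20277202,  1.78769614]), 'orientation': array([-0.70014897,  0.71215681, -0.03995127,  0.03206237])}
wrist {'camera_matrix': array([[326.97939271,   0.        , 255.68212215],
       [  0.        , 326.97939271, 194.96529878],
       [  0.        ,   0.        ,   1.        ]]), 'hand_eye': array([[ 9.99999626e-01, -6.93300316e-04,  5.16531686e-04,
         6.80717089e-04],
       [-7.08379177e-04, -3.14527838e-01,  9.49247985e-01,
        -1.15820261e-01],
       [-4.95650333e-04, -9.49247996e-01, -3.14528212e-01,
         7.96572357e-02],
       [ 0.00000000e+00,  0.00000000e+00,  0.00000000e+00,
         1.00000000e+00]])}
```

View pics/a_side.png

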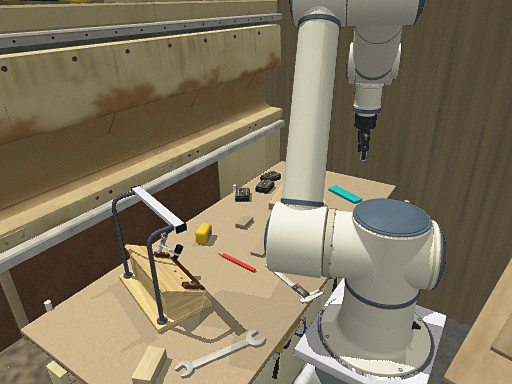

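View pics/a_top.png

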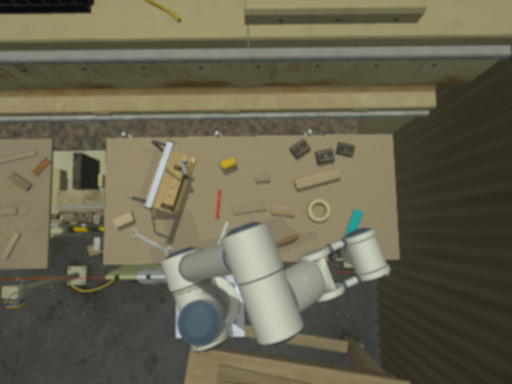

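View pics/a_wrist.png

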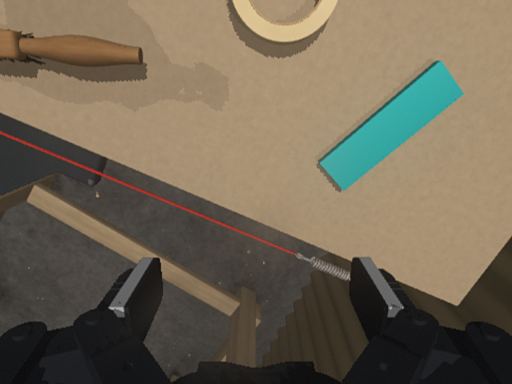

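The turquoise look-alike is by the wrist. In the top view the rest is at about (170,180). Blanks are possibly at (123,220), (262,178), (283,210), (317,180) and (250,209).

```bash
cat > h.py <<'E'
from rig import robot
import cv2,numpy as np
from scipy.spatial.transform import Rotation as R
def cam(n,st=None):
    c=robot.get_calibration(n)
    if 'hand_eye' in c:
        st=st or robot.state()
        T=np.eye(4);T[:3,:3]=R.from_quat(st['tool_rot']).as_matrix();T[:3,3]=st['tcp_pos']
        T=T@c['hand_eye'];return c['camera_matrix'],T[:3,:3],T[:3,3]
    return c['camera_matrix'],R.from_quat(c['orientation']).as_matrix(),c['origin']
def toW(C,p): return C[1]@np.array(p)+C[2]
def proj(C,P):
    q=(np.atleast_2d(P)-C[2])@C[1]; q=q@C[0].T; return q[:,:2]/q[:,2:]
def ray(C,uv,z): # intersect with plane z
    d=C[1]@np.linalg.solve(C[0],[uv[0],uv[1],1]); return C[2]+d*(z-C[2][2])/d[2]
E
python3 - <<'E'
from h import *
np.set_printoptions(precision=4,suppress=True)
for n in ["top","side"]:
    C=cam(n); im=robot.read_camera(n)
    for q in ["bed","stop_face","fixed_stop_face","clip_pivot","clip_knob","light_bar","blank_short_centre","blank_middle_centre","blank_long_centre","pencil","tape"]:
        for d in robot.tip_of(n,q)[:4]:
            P=toW(C,d['centre']); print(n,q,round(d['p'],2),P,proj(C,P)[0].round(0))
    if n=="top":
        c=im[120:280,90:400]; cv2.imwrite("pics/b_top.png",cv2.resize(c,None,fx=2.55,fy=2.55,interpolation=cv2.INTER_CUBIC)[:,:,::-1])
    else:
        c=im[160:384,80:330]; cv2.imwrite("pics/b_side.png",cv2.resize(c,None,fx=2.6,fy=2.6,interpolation=cv2.INTER_CUBIC)[:,:,::-1])
E
```

```text
top bed 0.78 [0.5642 0.1345 0.0575] [179. 184.]
top stop_face 0.49 [0.4703 0.186  0.0772] [167. 204.]
top stop_face 0.34 [0.6281 0.1319 0.0822] [178. 169.]
top fixed_stop_face 0.56 [0.6308 0.1329 0.0794] [178. 169.]
top clip_pivot 0.81 [0.6607 0.1059 0.0935] [184. 162.]
top clip_knob 0.47 [0.59   0.1006 0.0984] [185. 177.]
top clip_knob 0.18 [0.6279 0.1315 0.079 ] [179. 169.]
top light_bar 0.56 [0.5773 0.169  0.2779] [160. 174.]
top light_bar 0.44 [ 0.4396 -0.3483  0.0067] [282. 209.]
top blank_short_centre 0.66 [ 0.6003 -0.2584  0.0097] [263. 176.]
top blank_middle_centre 0.64 [ 0.4404 -0.3461  0.0088] [282. 209.]
top blank_long_centre 0.67 [ 0.3609 -0.6829  0.0089] [353. 224.]
top blank_long_centre 0.58 [ 0.4536 -0.1834  0.0053] [248. 207.]
top pencil 0.44 [ 0.4785 -0.0485 -0.0009] [219. 202.]
top pencil 0.28 [0.4705 0.1882 0.0788] [166. 204.]
top tape 0.47 [ 0.6628 -0.0908 -0.0028] [228. 164.]
side bed 0.66 [0.5634 0.1342 0.058 ] [177. 268.]
side stop_face 0.68 [0.4656 0.1851 0.0748] [190. 284.]
side stop_face 0.49 [0.5745 0.1728 0.2776] [155. 209.]
side fixed_stop_face 0.29 [ 0.4524 -0.1842  0.0071] [265. 242.]
side clip_pivot 0.63 [0.6535 0.1036 0.0888] [162. 245.]
side clip_pivot 0.29 [0.561  0.1307 0.0605] [179. 267.]
side clip_knob 0.62 [0.5873 0.0999 0.0984] [178. 249.]
side light_bar 0.67 [0.5782 0.1696 0.2768] [155. 208.]
side blank_short_centre 0.43 [ 0.5957 -0.2587  0.0045] [244. 222.]
side blank_middle_centre 0.32 [0.47   0.184  0.0782] [189. 283.]
side blank_long_centre 0.72 [ 0.3505 -0.6844  0.0045] [345. 194.]
side blank_long_centre 0.56 [ 0.4517 -0.187   0.0034] [266. 242.]
side pencil 0.66 [0.6533 0.1015 0.0874] [163. 245.]
side pencil 0.54 [ 0.4797 -0.0427  0.0035] [235. 261.]
side tape 0.7 [ 0.6618 -0.0936  0.0022] [203. 238.]
```

```bash
sleep 1
```

```text
(no output)
```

View pics/b_top.png

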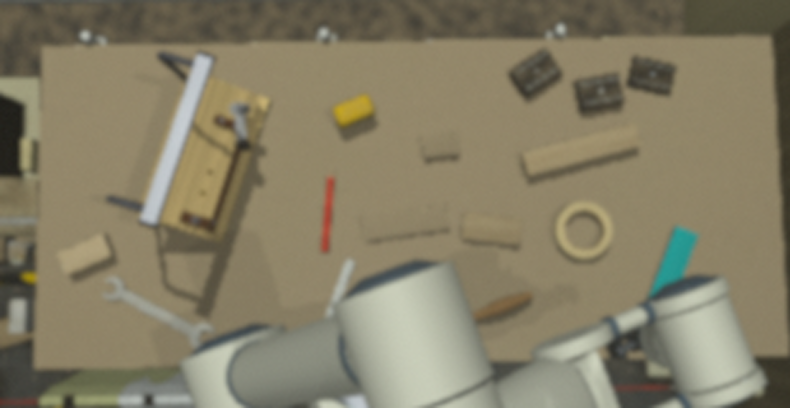

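View pics/b_side.png

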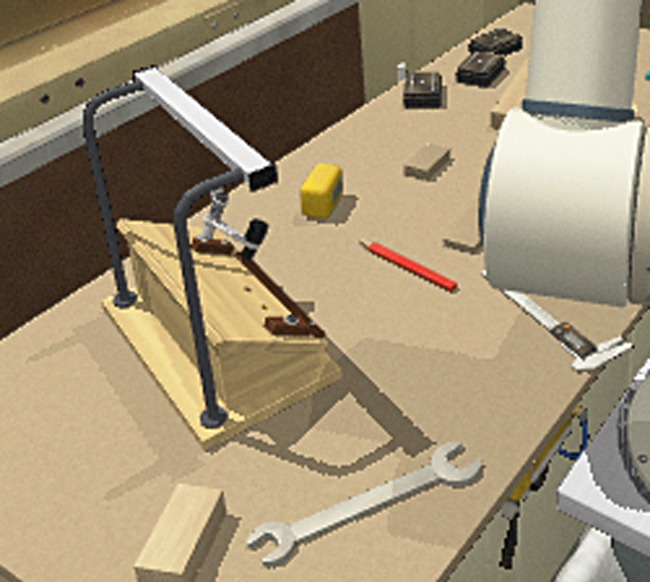

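```bash
cat >> h.py <<'E'
from scipy.optimize import least_squares
np.set_printoptions(precision=4,suppress=True)
def bedR(yaw): # yaw: world angle of bed y axis
    y=np.array([np.cos(yaw),np.sin(yaw),0]); up=np.array([0,0,1.]); h=np.cross(y,up)
    x=h*np.cos(np.pi/6)+up*.5; return np.c_[x,y,np.cross(x,y)]
def go(P,Rm,st=None):
    st=st or robot.state(); R0=R.from_quat(st['tool_rot']).as_matrix()
    t=R0.T@(np.array(P)-st['tcp_pos'])*1000; r=R.from_matrix(R0.T@Rm).as_rotvec(degrees=True)
    print('MOVE t',t.round(1),'rot',r.round(2)); return t,r
E
python3 - <<'E'
from h import *
obs=[([0,0,0],[0.5642,0.1345,0.0575]),([0,0,0],[0.5634,.1342,.058]),([29,106,6],[.4703,.186,.0772]),([29,106,6],[.4656,.1851,.0748]),([29,-60,6],[.6308,.1329,.0794]),([22,-98,26],[.6607,.1059,.0935]),([22,-98,26],[.6535,.1036,.0888])]
a=np.array([o[0] for o in obs])/1000;b=np.array([o[1] for o in obs])
f=lambda p:((a@bedR(p[0]).T+p[1:4])-b).ravel()
s=least_squares(f,[2.8,.56,.13,.057],loss='soft_l1',f_scale=.003);print(s.x,s.fun.reshape(-1,3))
B=bedR(s.x[0]);o=s.x[1:]
for n,p in dict(knob=[.5885,.1,.0984],bar=[.5778,.1693,.2774],tape=[.662,-.092,0],pencil=[.479,-.045,0]).items(): print(n,(np.array(p)-o)@B)
R0=R.from_quat(robot.state()['tool_rot']).as_matrix();print(R0)
for s_ in (1,-1):
    T=np.c_[s_*B[:,0],-B[:,2],s_*B[:,1]]
    print(s_,o+B@[.03,0,.25]); go(o+B@[.03,0,.25],T)
E
```

```text
[2.8174 0.5635 0.1316 0.0576] [[-0.0007 -0.0029  0.0001]
 [ 0.0001 -0.0026 -0.0004]
 [-0.0003  0.0003  0.0001]
 [ 0.0044  0.0012  0.0025]
 [-0.0034  0.0005 -0.0021]
 [-0.0024  0.0002 -0.0024]
 [ 0.0048  0.0025  0.0023]]
knob [ 0.0014 -0.0338  0.0463]
bar [ 0.1448 -0.0016  0.1702]
tape [-0.1852 -0.1646  0.0404]
pencil [-0.1971  0.0238  0.0473]
[[ 0.4158 -0.      0.9095]
 [-0.9095  0.      0.4158]
 [-0.     -1.     -0.    ]]
1 [0.5319 0.0377 0.2891]
MOVE t [-438.1  -32.8  499.5] rot [  35.63 -132.99  -14.09]
-1 [0.5319 0.0377 0.2891]
MOVE t [-438.1  -32.8  499.5] rot [11.29 42.14 28.56]
```

carry_out(plan=[{"rot": [11.3,42.1,28.6],"translation": [-438,-33,500],"claw": 45},{"rot": [11.3,42.1,28.6],"translation": [-438,-33,500],"claw": 45},{"rot": [11.3,42.1,28.6],"translation": [-438,-33,500],"claw": 45},{"rot": [11.3,42.1,28.6],"translation": [-438,-33,500],"claw": 45},{"rot": [11.3,42.1,28.6],"translation": [-438,-33,500],"claw": 45},{"rot": [11.3,42.1,28.6],"translation": [-438,-33,500],"claw": 45},{"rot": [11.3,42.1,28.6],"translation": [-438,-33,500],"claw": 45},{"rot": [11.3,42.1,28.6],"translation": [-438,-33,500],"claw": 45},{"rot": [11.3,42.1,28.6],"translation": [-438,-33,500],"claw": 45},{"rot": [11.3,42.1,28.6],"translation": [-438,-33,500],"claw": 45}])

```text
time: 2.18
tcp_pos: [0.4308, -0.1875, 0.2769]
tool_rot: [-0.249, 0.662, -0.448, 0.547]
ft_force: [1.0, 0.1, 1.2]
opening: 0.0453
```

```bash
cat >> h.py <<'E'
o=np.array([0.5635,0.1316,0.0576]);B=bedR(2.8174)
T=np.c_[-B[:,0],-B[:,2],-B[:,1]]
E
python3 - <<'E'
from h import *
st=robot.state();print(st['time'],st['qpos'],st['tcp_pos'])
go(o+B@[.03,0,.25],T)
cv2.imwrite("pics/c_wrist.png",robot.read_camera("wrist")[:,:,::-1])
E
```

```text
2.1833 [-0.8384  0.3539  1.6588  0.4569  1.4227  0.9213] [ 0.4308 -0.1875  0.2769]
MOVE t [-218.8  112.6   23.8] rot [-0.02 -0.06 -0.07]
```

carry_out(plan=[{"rot": [0,0,0],"translation": [-219,112,24],"claw": 45},{"rot": [0,0,0],"translation": [-219,112,24],"claw": 45},{"rot": [0,0,0],"translation": [-219,112,24],"claw": 45},{"rot": [0,0,0],"translation": [-219,112,24],"claw": 45},{"rot": [0,0,0],"translation": [-219,112,24],"claw": 45},{"rot": [0,0,0],"translation": [-219,112,24],"claw": 45},{"rot": [0,0,0],"translation": [-219,112,24],"claw": 45},{"rot": [0,0,0],"translation": [-219,112,24],"claw": 45},{"rot": [0,0,0],"translation": [-219,112,24],"claw": 45},{"rot": [0,0,0],"translation": [-219,112,24],"claw": 45}])

```text
time: 3.07
tcp_pos: [0.5326, 0.0432, 0.291]
tool_rot: [-0.25, 0.662, -0.446, 0.548]
ft_force: [-1.1, 0.2, -0.5]
opening: 0.045
```

```bash
cat >> h.py <<'E'
def look(name,pts=(),qs=(),scale=1.5):
    st=robot.state();print(st['time'],st['qpos'],st['tcp_pos'],'bed:',((st['tcp_pos']-o)@B*1000).round(1),st['opening'],'f',st['ft_force'])
    C=cam("wrist",st);im=robot.read_camera("wrist")
    out={}
    for q in qs:
        for d in robot.tip_of("wrist",q)[:2]:
            P=toW(C,d['centre']);out.setdefault(q,P);print(q,round(d['p'],2),P,'bed',((P-o)@B*1000).round(1),proj(C,P)[0].round())
    v=cv2.resize(im[:,:,::-1].copy(),None,fx=scale,fy=scale,interpolation=cv2.INTER_CUBIC)
    for p in pts:
        u=proj(C,p)[0];cv2.circle(v,tuple(int(k) for k in (u*scale).round()),3,(0,0,255),-1)
    cv2.imwrite(f"pics/{name}.png",v); return C,im,out
E
python3 - <<'E'
from h import *
L=lambda x,y,z:o+B@np.array([x,y,z])/1000
pts=[L(0,-60,7),L(0,130,7),L(-12,130,7),L(120,-137,0),L(120,137,0),L(-14,137,0),L(4,-60,12),L(54,-60,12),L(4,106,12),L(54,106,12),L(22,-98,61),L(-14,-137,0)]
look("d",pts,["bed","stop_face","fixed_stop_face","clip_pivot","clip_knob","light_bar"])
E
```

```text
3.0667 [-0.3346  0.3199  1.6694  0.5657  1.2187  1.3413] [0.5326 0.0432 0.291 ] bed: [ 35.6   1.2 249. ] 0.044973709283367434 f [-1.1147  0.1981 -0.5159]
bed 0.63 [0.5558 0.1276 0.0543] bed [-7.   6.1  0.3] [292. 165.]
stop_face 0.93 [0.469  0.1823 0.081 ] bed [ 27.3 105.7  11.3] [261. 248.]
fixed_stop_face 0.83 [0.6201 0.1287 0.074 ] bed [ 21.5 -54.6   6.6] [268. 111.]
clip_pivot 0.7 [0.6542 0.1012 0.0919] bed [ 17.2 -95.7  29.7] [274.  68.]
clip_knob 0.63 [0.584  0.097  0.0916] bed [ -5.7 -30.4  42.6] [296. 139.]
light_bar 0.8 [0.575  0.1652 0.2688] bed [136.4  -0.2 165.1] [100. 213.]
```

View pics/d.png

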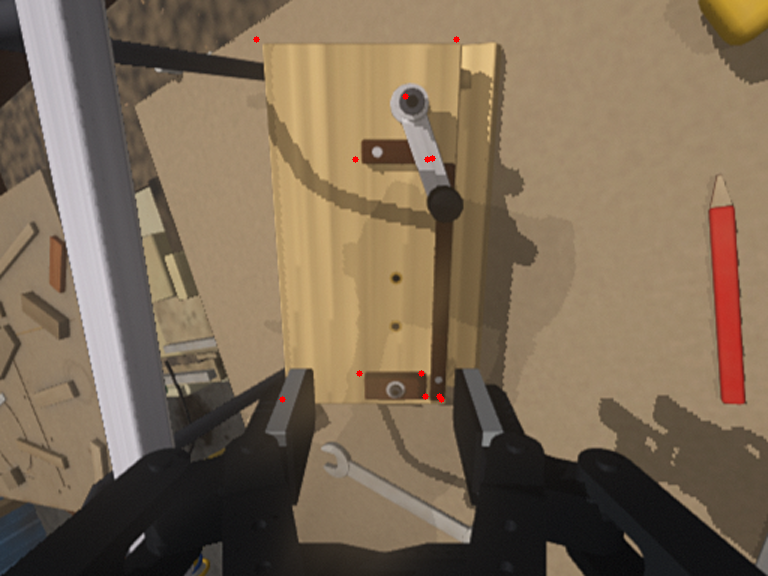

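```bash
python3 - <<'E'
import cv2
im=cv2.imread("pics/d.png")
a=im[30:230,240:520];cv2.imwrite("pics/e1.png",cv2.resize(a,None,fx=2.8,fy=2.8,interpolation=cv2.INTER_CUBIC))
a=im[350:420,270:510];cv2.imwrite("pics/e2.png",cv2.resize(a,None,fx=3.2,fy=3.2,interpolation=cv2.INTER_CUBIC))
E
```

```text
(no output)
```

View pics/e1.png

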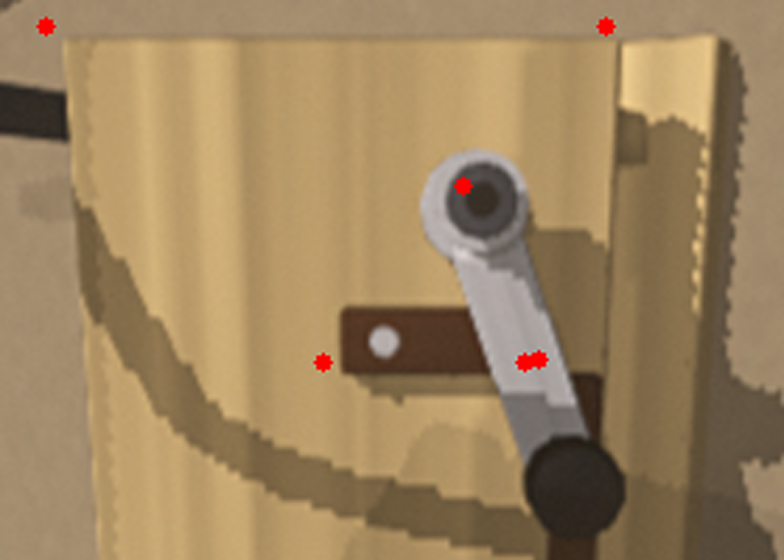

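View pics/e2.png

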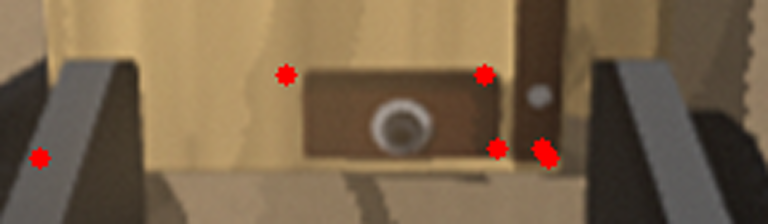

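```bash
cat > fit.py <<'E'
from h import *
obs=[((120,-137,0),(262.9,43.9)),((-14,-137,0),(460.4,44.3)),((54,-60,12),(362.1,163.6)),((54,-76,12),(362.1,140)),((22,-98,61),(412.5,101.1)),
((54,106,12),(365.3,375)),((4,106,12),(425.6,375)),((54,126,12),(365.3,399.1)),((4,126,12),(425.6,399)),((0,130,7),(430.9,400)),((-12,130,7),(445,400))]
a=np.array([x[0] for x in obs])/1000.;u=np.array([x[1] for x in obs])/1.5-0.17
C=cam("wrist")
f=lambda p:(proj(C,a@bedR(p[0]).T+p[1:4])-u).ravel()
s=least_squares(f,[2.8174,*o],loss='soft_l1');print(s.x);print(s.fun.reshape(-1,2).round(1))
ob=s.x[1:];Bb=bedR(s.x[0])
uk=np.array([445,203.9])/1.5-.17
g=lambda q:(proj(C,ob+Bb@np.array([.022-.065*np.sin(q[0]),-.098+.065*np.cos(q[0]),.056]))-uk).ravel()
q=least_squares(g,[.3]);print('clip',q.x,q.fun)
E
python3 fit.py
```

```text
[2.8186 0.5597 0.1295 0.0555]
[[-0.   0.3]
 [ 1.1 -0.1]
 [-0.2 -0. ]
 [-0.5 -0.3]
 [-0.2  0.2]
 [-0.4  0.9]
 [ 0.9  0.9]
 [-0.1 -0.6]
 [ 0.4 -0.5]
 [-0.3 -0.4]
 [-0.1 -0.4]]
clip [0.3522] [0.4939 1.3572]
```

```bash
cat >> h.py <<'E'
o=np.array([0.5597,0.1295,0.0555]);B=bedR(2.8186)
T=np.c_[-B[:,0],-B[:,2],-B[:,1]]
L=lambda x,y,z:o+B@np.array([x,y,z])/1000
def bed(): st=robot.state();print(st['time'],'bed:',((st['tcp_pos']-o)@B*1000).round(1),'q',st['qpos'],'open',st['opening'],'f',st['ft_force'])
E
python3 -c "
from h import *
bed();go(L(-0.4,-37,110),T);go(L(-0.4,-37,56),T)"
```

```text
3.4167 bed: [ 39.9  -1.7 249. ] q [-0.3337  0.3199  1.6692  0.5661  1.2184  1.3421] open 0.04505541818021933 f [-0.4019  0.5862 -0.1657]
MOVE t [ 40.9 138.8  35.5] rot [ 0.06 -0.01 -0.23]
MOVE t [ 41.1 192.8  35.5] rot [ 0.06 -0.01 -0.23]
```

carry_out(plan=[{"rot": [0,0,0],"translation": [41,139,35.5],"claw": 45},{"rot": [0,0,0],"translation": [41,139,35.5],"claw": 45},{"rot": [0,0,0],"translation": [41,139,35.5],"claw": 45},{"rot": [0,0,0],"translation": [41,139,35.5],"claw": 45},{"rot": [0,0,0],"translation": [41,139,35.5],"claw": 45},{"rot": [0,0,0],"translation": [41,139,35.5],"claw": 45},{"rot": [0,0,0],"translation": [41,139,35.5],"claw": 45},{"rot": [0,0,0],"translation": [41,139,35.5],"claw": 45},{"rot": [0,0,0],"translation": [41,139,35.5],"claw": 45},{"rot": [0,0,0],"translation": [41,139,35.5],"claw": 45}])

```text
time: 4.25
tcp_pos: [0.5775, 0.0649, 0.1517]
tool_rot: [-0.249, 0.661, -0.447, 0.549]
ft_force: [0.2, -0.6, 0.2]
opening: 0.0449
```

```bash
python3 -c "
from h import *
bed();look('f',[L(-.4,-37,56),L(22,-98,61)]);go(L(-0.4,-37,56),T)"
```

```text
4.25 bed: [ -0.1 -37.4 111.1] q [-0.2682  0.5631  1.7248  0.6716  0.9406  1.1962] open 0.04487949743276116 f [ 0.2004 -0.5502  0.1962]
4.25 [-0.2682  0.5631  1.7248  0.6716  0.9406  1.1962] [0.5775 0.0649 0.1517] bed: [ -0.1 -37.4 111.1] 0.04487949743276116 f [ 0.2004 -0.5502  0.1962]
MOVE t [ 0.5 54.8 -0.3] rot [-0.03  0.03 -0.23]
```

View pics/f.png

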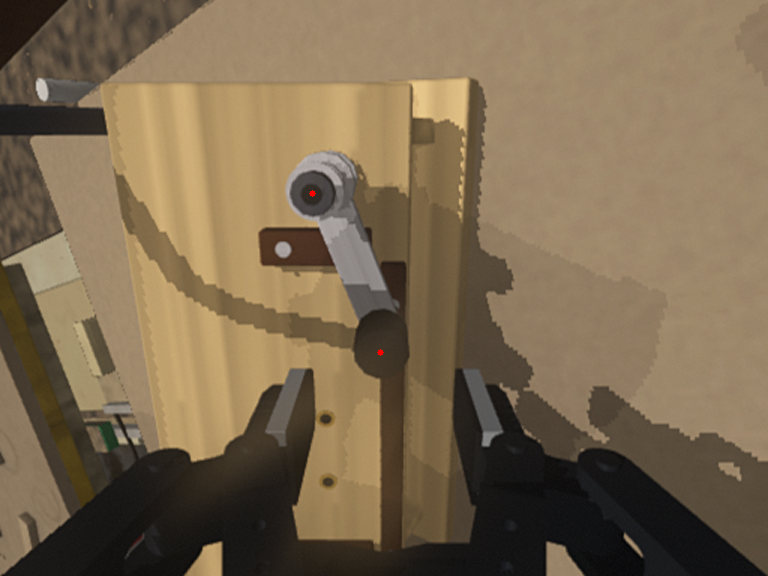

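carry_out(grip_force=30, plan=[{"rot": [0,0,-0.2],"translation": [0.5,27,0],"claw": 45},{"rot": [0,0,-0.2],"translation": [0.5,54,0],"claw": 45},{"rot": [0,0,-0.2],"translation": [0.5,54,0],"claw": 45},{"rot": [0,0,-0.2],"translation": [0.5,54,0],"claw": 15},{"rot": [0,0,-0.2],"translation": [0.5,54,0],"claw": 15},{"rot": [0,0,-0.2],"translation": [0.5,54,0],"claw": 15},{"rot": [0,0,-0.2],"translation": [0.5,54,0],"claw": 15},{"rot": [0,0,-0.2],"translation": [0.5,54,0],"claw": 15},{"rot": [0,0,-0.2],"translation": [0.5,54,0],"claw": 15},{"rot": [0,0,-0.2],"translation": [0.5,54,0],"claw": 15}])

```text
time: 5.13
tcp_pos: [0.586, 0.0902, 0.105]
tool_rot: [-0.25, 0.661, -0.447, 0.548]
ft_force: [-3.4, -1.5, 5.8]
opening: 0.0211
```

```bash
python3 -c "
from h import *
bed()
st=robot.state();p0=(st['tcp_pos']-o)@B*1000
for th in np.arange(.35,1.41,.0875):
    p=np.array([22-65*np.sin(th),-98+65*np.cos(th),p0[2]]); print(round(th,3),end=' '); go(L(*p),T)
"
```

```text
5.1333 bed: [ -0.3 -37.4  57.3] q [-0.2166  0.6434  1.7418  0.7312  0.841   1.1545] open 0.021109032030855825 f [-3.3991 -1.5384  5.7863]
0.35 MOVE t [-0.  -0.  -0.5] rot [-0.06  0.03 -0.04]
0.438 MOVE t [ 5.2 -0.   1.7] rot [-0.06  0.03 -0.04]
0.525 MOVE t [10.3 -0.   4.3] rot [-0.06  0.03 -0.04]
0.612 MOVE t [15.  -0.   7.4] rot [-0.06  0.03 -0.04]
0.7 MOVE t [19.6 -0.  10.9] rot [-0.06  0.03 -0.04]
0.788 MOVE t [23.7 -0.  14.7] rot [-0.06  0.03 -0.04]
0.875 MOVE t [27.6 -0.  18.9] rot [-0.06  0.03 -0.04]
0.963 MOVE t [31.   0.  23.4] rot [-0.06  0.03 -0.04]
1.05 MOVE t [34.1  0.  28.2] rot [-0.06  0.03 -0.04]
1.138 MOVE t [36.7  0.  33.3] rot [-0.06  0.03 -0.04]
1.225 MOVE t [38.8  0.  38.5] rot [-0.06  0.03 -0.04]
1.313 MOVE t [40.5  0.  44. ] rot [-0.06  0.03 -0.04]
1.4 MOVE t [41.8  0.  49.5] rot [-0.06  0.03 -0.04]
```

carry_out(plan=[{"rot": [0,0,0],"translation": [5.2,-1.5,2],"claw": 15},{"rot": [0,0,0],"translation": [10.3,-1.5,4.5],"claw": 15},{"rot": [0,0,0],"translation": [15,-1.5,7.4],"claw": 15},{"rot": [0,0,0],"translation": [19.6,-1.5,11],"claw": 15},{"rot": [0,0,0],"translation": [23.7,-1.5,14.7],"claw": 15},{"rot": [0,0,0],"translation": [27.6,-1.5,19],"claw": 15},{"rot": [0,0,0],"translation": [31,-1.5,23.4],"claw": 15},{"rot": [0,0,0],"translation": [34.1,-1.5,28.2],"claw": 15},{"rot": [0,0,0],"translation": [36.7,-1.5,33.3],"claw": 15},{"rot": [0,0,0],"translation": [38.8,-1.5,38.5],"claw": 15}])

```text
time: 5.97
tcp_pos: [0.6115, 0.046, 0.0869]
tool_rot: [-0.25, 0.661, -0.447, 0.548]
ft_force: [-0.6, 12.6, 2.5]
opening: 0.0212
```

```bash
python3 -c "
from h import *
bed()
st=robot.state();p0=(st['tcp_pos']-o)@B*1000
for th in [1.225,1.3,1.35,1.4]:
    p=np.array([22-65*np.sin(th),-98+65*np.cos(th),p0[2]]); print(round(th,3),end=' '); go(L(*p),T)
"
```

```text
5.9667 bed: [-38.6 -75.6  58.6] q [-0.2835  0.7002  1.6694  0.7048  0.8849  1.1215] open 0.021217182131937577 f [-0.6207 12.6397  2.5157]
1.225 MOVE t [ 0.5 -0.   0.3] rot [ 0.02  0.03 -0.12]
1.3 MOVE t [ 2. -0.  5.] rot [ 0.02  0.03 -0.12]
1.35 MOVE t [ 2.8 -0.   8.1] rot [ 0.02  0.03 -0.12]
1.4 MOVE t [ 3.4 -0.  11.3] rot [ 0.02  0.03 -0.12]
```

carry_out(plan=[{"rot": [0,0,0],"translation": [2,0,5],"claw": 15},{"rot": [0,0,0],"translation": [3.2,0,10],"claw": 15},{"rot": [0,0,0],"translation": [3.2,1.5,10],"claw": 15},{"rot": [0,0,0],"translation": [3.2,1.5,10],"claw": 45},{"rot": [0,0,0],"translation": [3.2,1.5,10],"claw": 45},{"rot": [0,0,0],"translation": [3.2,1.5,10],"claw": 45},{"rot": [0,0,0],"translation": [3.2,1.5,10],"claw": 45},{"rot": [0,0,0],"translation": [3.2,-40,10],"claw": 45},{"rot": [0,0,0],"translation": [3.2,-80,10],"claw": 60},{"rot": [0,0,0],"translation": [3.2,-100,10],"claw": 60}])

```text
time: 6.8
tcp_pos: [0.6046, -0.0093, 0.1748]
tool_rot: [-0.25, 0.661, -0.448, 0.549]
ft_force: [1.3, 0.2, 1.5]
opening: 0.0599
```

```bash
python3 -c "
from h import *
bed();look('g',[L(22-65*np.sin(1.38),-98+65*np.cos(1.38),56),L(22,-98,61)])
C=cam('side');robot.read_camera('side')
for d in robot.tip_of('side','blank_long_centre'): P=toW(C,d['centre']);print(d['p'],P)
C=cam('top');im=robot.read_camera('top')
for d in robot.cut_out('top','blank_long_centre'):
    m=d['mask'];print(d['p'],m.sum(),np.argwhere(m).mean(0))
# blank est
print(R.from_quat(robot.state()['tool_rot']).as_matrix())
"
```

```text
6.8 bed: [-42.  -86.6 162. ] q [-0.3787  0.5723  1.601   0.6026  1.0823  1.1941] open 0.05994467093232924 f [1.3367 0.1714 1.4593]
6.8 [-0.3787  0.5723  1.601   0.6026  1.0823  1.1941] [ 0.6046 -0.0093  0.1748] bed: [-42.  -86.6 162. ] 0.05994467093232924 f [1.3367 0.1714 1.4593]
0.96 [ 0.4535 -0.1855  0.0042]
0.75 [ 0.3495 -0.6817  0.0061]
0.68 182 [206.3077 255.4505]
0.58 341 [225.7185 352.3666]
[[-0.2744  0.1584  0.9485]
 [-0.8204  0.4761 -0.3168]
 [-0.5017 -0.865  -0.0007]]
```

View pics/g.png

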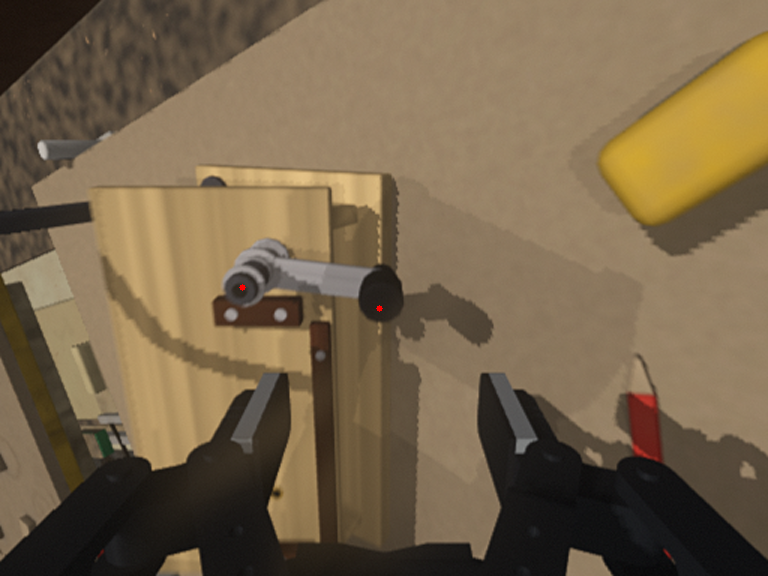

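```bash
cat >> h.py <<'E'
def down(yaw): # tool x axis yaw in world
    x=np.array([np.cos(yaw),np.sin(yaw),0]);y=np.array([0,0,-1.]);return np.c_[x,y,np.cross(x,y)]
E
python3 -c "
from h import *
go([.4535,-.1845,.25],down(np.radians(191.5)))"
```

```text
MOVE t [ 147.2 -176.3  -86.6] rot [ 15.8   58.58 -27.26]
```

carry_out(plan=[{"rot": [0,0,0],"translation": [20,-36,-8],"claw": 70},{"rot": [15.8,58.6,-27.3],"translation": [147,-176,-87],"claw": 70},{"rot": [15.8,58.6,-27.3],"translation": [147,-176,-87],"claw": 70},{"rot": [15.8,58.6,-27.3],"translation": [147,-176,-87],"claw": 70},{"rot": [15.8,58.6,-27.3],"translation": [147,-176,-87],"claw": 70},{"rot": [15.8,58.6,-27.3],"translation": [147,-176,-87],"claw": 70},{"rot": [15.8,58.6,-27.3],"translation": [147,-176,-87],"claw": 70},{"rot": [15.8,58.6,-27.3],"translation": [147,-176,-87],"claw": 70},{"rot": [15.8,58.6,-27.3],"translation": [147,-176,-87],"claw": 70},{"rot": [15.8,58.6,-27.3],"translation": [147,-176,-87],"claw": 70}])

```text
time: 7.88
tcp_pos: [0.4529, -0.1835, 0.249]
tool_rot: [-0.077, 0.706, -0.699, 0.085]
ft_force: [-0.1, 1.1, 1.2]
opening: 0.0699
```

```bash
python3 -c "
from h import *
C,im,_=look('k',[[.4535,-.1845,.012]],['blank_long_centre'])
for d in robot.cut_out('wrist','blank_long_centre')[:2]:
    m=d['mask'].astype(np.uint8);c=max(cv2.findContours(m,0,2)[0],key=cv2.contourArea)
    r=cv2.minAreaRect(c);bx=cv2.boxPoints(r);print(d['p'],bx)
    W=np.array([ray(C,b,.012) for b in bx]);print(W,W.mean(0),np.linalg.norm(np.diff(W,axis=0),axis=1))
"
```

```text
7.8833 [-0.5167  0.309   1.6866  0.0161  1.1418  2.3881] [ 0.4529 -0.1835  0.249 ] bed: [-189.7    1.9  333. ] 0.06990116294195058 f [-0.0819  1.05    1.2206]
blank_long_centre 0.65 [ 0.4504 -0.1897  0.004 ] bed [-318.     2.3  124.1] [261. 157.]
0.6 [[234.0198 222.802 ]
 [248.3762  79.2376]
 [292.5347  83.6535]
 [278.1782 227.2178]]
[[ 0.4635 -0.1077  0.012 ]
 [ 0.4821 -0.2663  0.012 ]
 [ 0.4373 -0.2724  0.012 ]
 [ 0.4118 -0.1143  0.012 ]] [ 0.4486 -0.1902  0.012 ] [0.1597 0.0452 0.1602]
```

View pics/k.png

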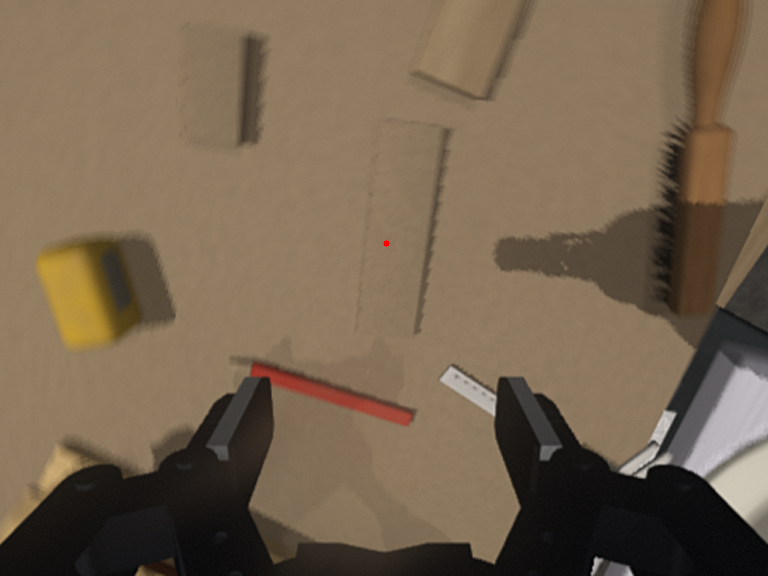

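```bash
python3 -c "
import cv2
im=cv2.imread('pics/k.png')[105:350,330:480]
im=cv2.resize(im,None,fx=2.4,fy=2.4,interpolation=cv2.INTER_CUBIC)
im=cv2.convertScaleAbs(im,alpha=2.5,beta=-200)
cv2.imwrite('pics/k2.png',im)"
```

View pics/k2.png

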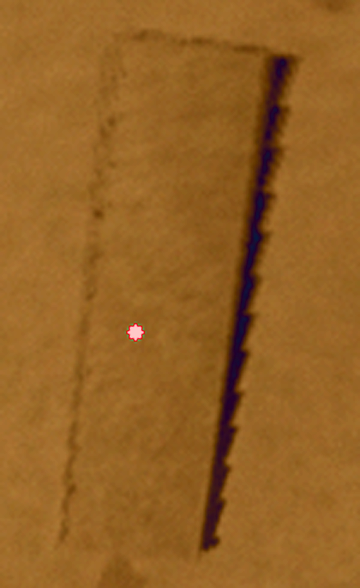

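```bash
cat > fb.py <<'E'
from h import *
u=np.array([(110,33),(265,50),(200,550),(62,543)])/2.4+[330,105];u=u/1.5-.17
C=cam("wrist");W=np.array([ray(C,b,.012) for b in u]);print(W)
a=np.array([[.0225,-.08],[-.0225,-.08],[-.0225,.08],[.0225,.08]])
def f(p):
    c,s=np.cos(p[2]),np.sin(p[2]);q=a@np.array([[c,s],[-s,c]])+p[:2];return (proj(C,np.c_[q,np.full(4,.012)])-u).ravel()
for x0 in (0,.3,-.3):
    s=least_squares(f,[.45,-.19,x0]);print(s.x,s.cost,s.fun.reshape(-1,2).round(1))
p=s.x
for z in (.1,.026):go([p[0],p[1],z],down(p[2]+np.pi))
E
python3 fb.py
```

```text
[[ 0.4822 -0.265   0.012 ]
 [ 0.4386 -0.271   0.012 ]
 [ 0.4167 -0.118   0.012 ]
 [ 0.4608 -0.1094  0.012 ]]
[ 0.4494 -0.1903  0.1407] 8.034561806802037 [[-0.5 -1.6]
 [ 0.6 -1.6]
 [-0.2  3. ]
 [-0.   1.2]]
[ 0.4494 -0.1903  0.1407] 8.034561806816292 [[-0.5 -1.6]
 [ 0.6 -1.6]
 [-0.2  3. ]
 [-0.   1.2]]
[ 0.4494 -0.1903  0.1407] 8.034561806773715 [[-0.5 -1.6]
 [ 0.6 -1.6]
 [-0.2  3. ]
 [-0.   1.2]]
MOVE t [  8.1 148.6   8. ] rot [ 0.67  5.78 -0.86]
MOVE t [  9.3 222.6   8.8] rot [ 0.67  5.78 -0.86]
```

carry_out(plan=[{"rot": [0.7,5.8,-0.9],"translation": [8,130,8],"claw": 70},{"rot": [0.7,5.8,-0.9],"translation": [8,130,8],"claw": 70},{"rot": [0.7,5.8,-0.9],"translation": [8,130,8],"claw": 70},{"rot": [0.7,5.8,-0.9],"translation": [8,130,8],"claw": 70},{"rot": [0.7,5.8,-0.9],"translation": [8,130,8],"claw": 70},{"rot": [0.7,5.8,-0.9],"translation": [8,130,8],"claw": 70},{"rot": [0.7,5.8,-0.9],"translation": [8,130,8],"claw": 70},{"rot": [0.7,5.8,-0.9],"translation": [8,130,8],"claw": 70},{"rot": [0.7,5.8,-0.9],"translation": [8,130,8],"claw": 70},{"rot": [0.7,5.8,-0.9],"translation": [8,130,8],"claw": 70}])

```text
time: 8.87
tcp_pos: [0.4499, -0.1907, 0.1197]
tool_rot: [0.049, -0.705, 0.706, -0.05]
ft_force: [-0.2, -0.0, -0.5]
opening: 0.0701
```

```bash
python3 -c "
from h import *
c,s=np.cos(.1407),np.sin(.1407);Rz=np.array([[c,-s],[s,c]])
P=[[*(Rz@[i*.0225,j*.08]+[.4494,-.1903]),.012] for i in(-1,1) for j in (-1,1)]
C,im,_=look('l',P)
im=cv2.imread('pics/l.png');cv2.imwrite('pics/l.png',cv2.convertScaleAbs(im,alpha=2,beta=-120))
"
```

```text
8.8667 [-0.5228  0.5009  1.8287 -0.0009  0.8101  2.4785] [ 0.4499 -0.1907  0.1197] bed: [-261.     2.5  224.9] 0.0701108348957919 f [-0.1902 -0.0072 -0.5002]
```

View pics/l.png

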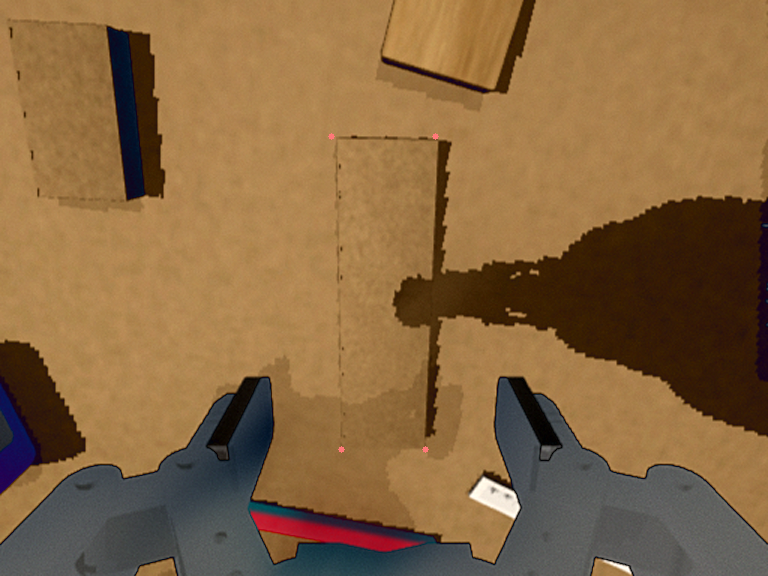

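```bash
python3 -c "
import cv2
im=cv2.imread('pics/l.png')[390:470,320:450]
cv2.imwrite('pics/l2.png',cv2.resize(im,None,fx=5,fy=5,interpolation=cv2.INTER_CUBIC))
im=cv2.imread('pics/l.png')[125:205,320:450]
cv2.imwrite('pics/l3.png',cv2.resize(im,None,fx=5,fy=5,interpolation=cv2.INTER_CUBIC))"
```

```text
(no output)
```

View pics/l2.png

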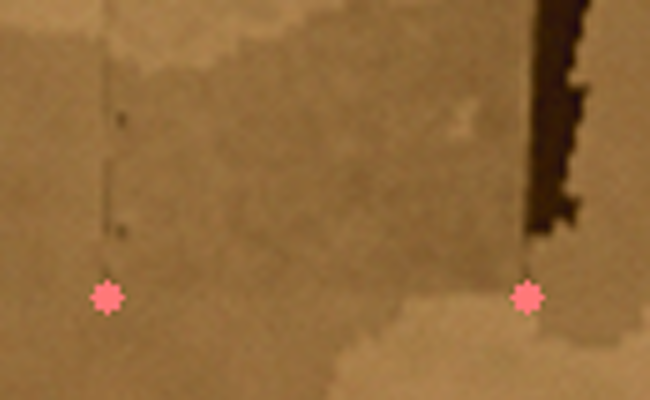

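View pics/l3.png

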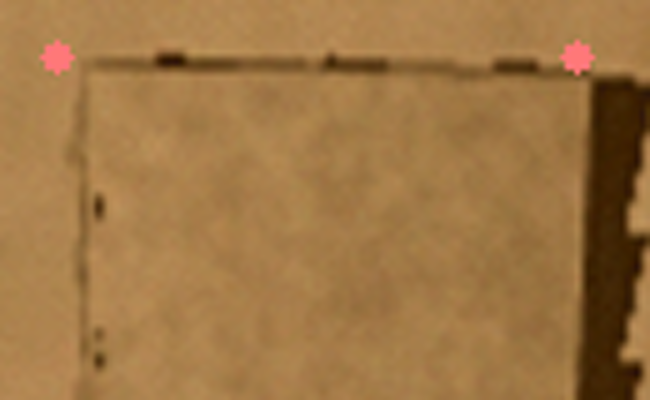

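```bash
sed -i 's#^u=.*#u=np.array([(336.6,138.2),(438,139.8),(425.2,448.5),(341,448.8)])/1.5-.17#' fb.py; python3 fb.py | tail -6; python3 -c "
from h import *
bed()"
```

```text
[ 0.4483 -0.1898  0.1286] 3.1421013676277987 [[-0.7 -0.7]
 [ 0.7 -0.9]
 [-0.1  1.7]
 [ 0.1  0.9]]
MOVE t [ 1.4 19.5 -1.1] rot [-0.08  0.7  -0.04]
MOVE t [ 1.4 93.5 -1.2] rot [-0.08  0.7  -0.04]
8.9167 bed: [-261.1    2.7  224.6] q [-0.5228  0.5014  1.8289 -0.001   0.81    2.4787] open 0.06971179161155841 f [ 1.3179 -0.422  -0.8086]
```

carry_out(grip_force=50, plan=[{"rot": [0,0.7,0],"translation": [1.4,35,-1.2],"claw": 70},{"rot": [0,0.7,0],"translation": [1.4,65,-1.2],"claw": 65},{"rot": [0,0.7,0],"translation": [1.4,85,-1.2],"claw": 60},{"rot": [0,0.7,0],"translation": [1.4,93,-1.2],"claw": 55},{"rot": [0,0.7,0],"translation": [1.4,93,-1.2],"claw": 52},{"rot": [0,0.7,0],"translation": [1.4,93,-1.2],"claw": 40},{"rot": [0,0.7,0],"translation": [1.4,93,-1.2],"claw": 40},{"rot": [0,0.7,0],"translation": [1.4,93,-1.2],"claw": 40},{"rot": [0,0.7,0],"translation": [1.4,93,-1.2],"claw": 40},{"rot": [0,0.7,0],"translation": [1.4,93,-1.2],"claw": 40}])

```text
time: 9.75
tcp_pos: [0.4486, -0.1899, 0.0272]
tool_rot: [0.045, -0.705, 0.706, -0.046]
ft_force: [-0.6, 0.1, -0.0]
opening: 0.0432
```

```bash
python3 -c "
from h import *
bed();look('m');print(robot.state()['tcp_pos'])"
```

```text
9.75 bed: [-307.     4.   144.6] q [-0.5227  0.6715  1.8917 -0.0012  0.5758  2.4913] open 0.043171265737695974 f [-0.6197  0.1464 -0.0099]
9.75 [-0.5227  0.6715  1.8917 -0.0012  0.5758  2.4913] [ 0.4486 -0.1899  0.0272] bed: [-307.     4.   144.6] 0.043171265737695974 f [-0.6197  0.1464 -0.0099]
[ 0.4485 -0.1899  0.027 ]
```

View pics/m.png

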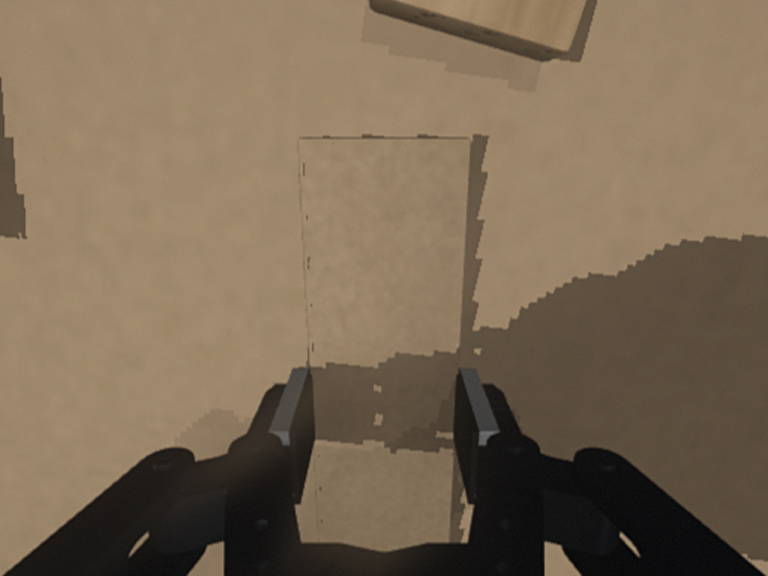

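```bash
python3 -c "
from h import *
C=cam('wrist');st=robot.state();Rt=R.from_quat(st['tool_rot']).as_matrix()
for u in [(300,137.5),(470,137.5),(310,367),(460,367)]:
    P=ray(C,np.array(u)/1.5-.17,.012);print(Rt.T@(P-st['tcp_pos'])*1000)
# lift, then above bed
go([.4485,-.19,.16],Rt)
for p in [(50,23,120),(50,23,60)]: print(L(*p));go(L(*p),T)
"
```

```text
[-20.4986  15.2166  80.0835]
[22.7956 15.1525 80.0629]
[-21.0184  15.088   15.3418]
[23.3514 15.0224 15.3519]
MOVE t [  -0.1 -133.     0.4] rot [0. 0. 0.]
[0.5326 0.121  0.1844]
MOVE t [-123.5 -157.8 -297.2] rot [-16.92 -62.55  26.76]
[0.5421 0.1494 0.1325]
MOVE t [-136.5 -105.9 -324.3] rot [-16.92 -62.55  26.76]
```

```bash
python3 -c "
from h import *
for p in [(-20,23,170),(20,23,130)]: print(L(*p));go(L(*p),T)
"
```

```text
[0.5054 0.0398 0.1927]
MOVE t [ -86.1 -166.  -220.1] rot [-16.92 -62.55  26.76]
[0.5228 0.0916 0.1781]
MOVE t [-109.9 -151.4 -269.3] rot [-16.92 -62.55  26.76]
```

carry_out(plan=[{"rot": [0,0,0],"translation": [0,-30,0],"claw": 40},{"rot": [0,0,0],"translation": [0,-70,0],"claw": 40},{"rot": [-1.7,-6.3,2.7],"translation": [0,-110,0],"claw": 40},{"rot": [-16.9,-62.5,26.8],"translation": [-86,-166,-220],"claw": 40},{"rot": [-16.9,-62.5,26.8],"translation": [-86,-166,-220],"claw": 40},{"rot": [-16.9,-62.5,26.8],"translation": [-86,-166,-220],"claw": 40},{"rot": [-16.9,-62.5,26.8],"translation": [-86,-166,-220],"claw": 40},{"rot": [-16.9,-62.5,26.8],"translation": [-86,-166,-220],"claw": 40},{"rot": [-16.9,-62.5,26.8],"translation": [-86,-166,-220],"claw": 40},{"rot": [-16.9,-62.5,26.8],"translation": [-86,-166,-220],"claw": 40}])

```text
time: 10.63
tcp_pos: [0.5059, 0.0445, 0.1947]
tool_rot: [-0.216, 0.69, -0.514, 0.462]
ft_force: [0.0, -1.1, -0.9]
opening: 0.0436
```

```bash
python3 -c "
from h import *
bed();look('n')
for p in [(50,23,120),(50,23,75)]: print(L(*p));go(L(*p),T)
"
```

```text
10.6333 bed: [-15.   24.  169.4] q [-0.2909  0.3889  1.8566  0.5516  0.9076  1.4783] open 0.043567933479191995 f [ 0.022  -1.1203 -0.8888]
10.6333 [-0.2909  0.3889  1.8566  0.5516  0.9076  1.4783] [0.5059 0.0445 0.1947] bed: [-15.   24.  169.4] 0.043567933479191995 f [ 0.022  -1.1203 -0.8888]
[0.5326 0.121  0.1844]
MOVE t [-70.4  43.1 -15.7] rot [ -3.21 -11.19   5.04]
[0.5397 0.1423 0.1455]
MOVE t [-74.1  87.9 -18.6] rot [ -3.21 -11.19   5.04]
```

View pics/n.png

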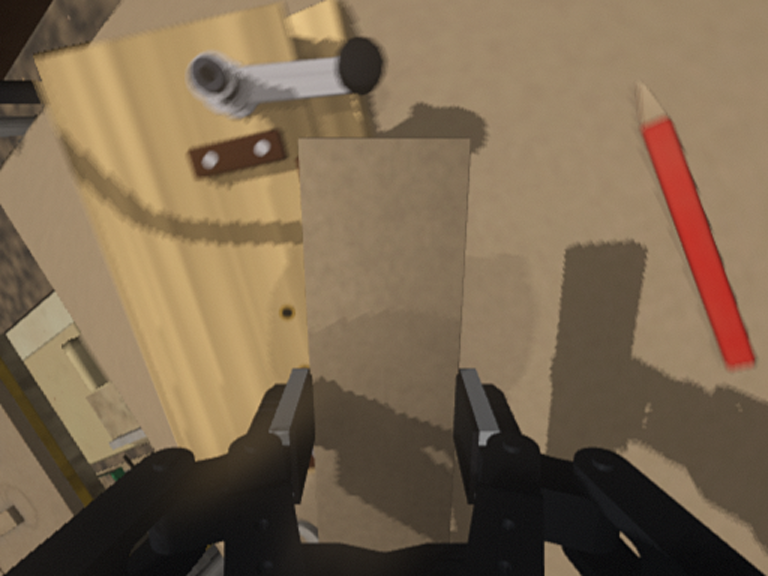

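carry_out(plan=[{"rot": [-3.2,-11.2,5],"translation": [-35,21,-8],"claw": 40},{"rot": [-3.2,-11.2,5],"translation": [-70,43,-15.7],"claw": 40},{"rot": [-3.2,-11.2,5],"translation": [-70,43,-15.7],"claw": 40},{"rot": [-3.2,-11.2,5],"translation": [-72,65,-17],"claw": 40},{"rot": [-3.2,-11.2,5],"translation": [-74,88,-18.6],"claw": 40},{"rot": [-3.2,-11.2,5],"translation": [-74,88,-18.6],"claw": 40},{"rot": [-3.2,-11.2,5],"translation": [-74,88,-18.6],"claw": 40},{"rot": [-3.2,-11.2,5],"translation": [-74,88,-18.6],"claw": 40},{"rot": [-3.2,-11.2,5],"translation": [-74,88,-18.6],"claw": 40},{"rot": [-3.2,-11.2,5],"translation": [-74,88,-18.6],"claw": 40}])

```text
time: 11.52
tcp_pos: [0.54, 0.1416, 0.1462]
tool_rot: [-0.25, 0.661, -0.448, 0.547]
ft_force: [0.1, -0.2, -0.3]
opening: 0.0433
```

```bash
python3 -c "
from h import *
bed();look('p',[L(54,-60,12),L(54,-76,12),L(4,-76,12),L(120,-137,0),L(-14,-137,0),L(22,-98,61)])
for p in [(50,23,45),(50,23,28)]: go(L(*p),T)
"
```

```text
11.5167 bed: [49.9 22.5 75.9] q [-0.1324  0.5291  1.8353  0.7379  0.816   1.2341] open 0.04333995980491611 f [ 0.0757 -0.1505 -0.2983]
11.5167 [-0.1324  0.5291  1.8353  0.7379  0.816   1.2341] [0.54   0.1416 0.1462] bed: [49.9 22.5 75.9] 0.04333995980491611 f [ 0.0757 -0.1505 -0.2983]
MOVE t [-0.1 30.8 -0.5] rot [-0.09 -0.02  0.04]
MOVE t [-0.1 47.8 -0.5] rot [-0.09 -0.02  0.04]
```

View pics/p.png

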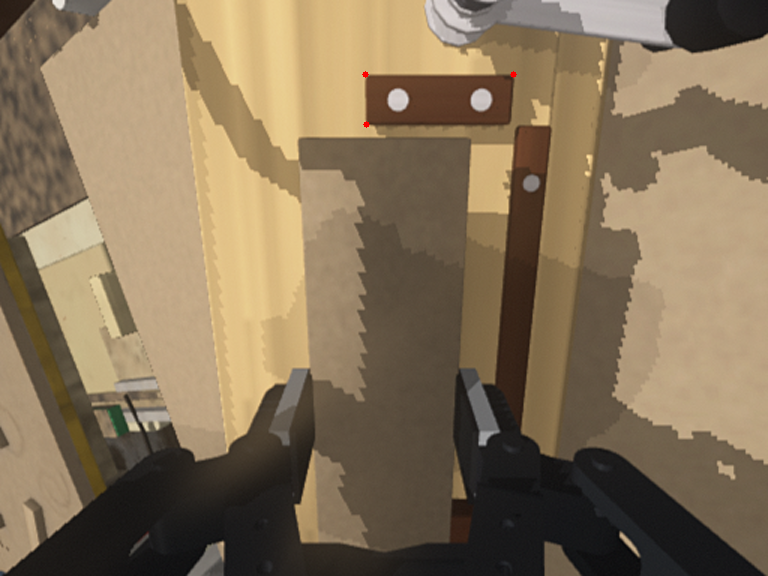

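carry_out(plan=[{"rot": [0,0,0],"translation": [0,15,-0.5],"claw": 40},{"rot": [0,0,0],"translation": [0,30,-0.5],"claw": 40},{"rot": [0,0,0],"translation": [0,35,-0.5],"claw": 40},{"rot": [0,0,0],"translation": [0,39,-0.5],"claw": 40},{"rot": [0,0,0],"translation": [0,42,-0.5],"claw": 40},{"rot": [0,0,0],"translation": [0,44,-0.5],"claw": 40},{"rot": [0,0,0],"translation": [0,45,-0.5],"claw": 40},{"rot": [0,0,0],"translation": [0,45,-0.5],"claw": 40},{"rot": [0,0,0],"translation": [0,45,-0.5],"claw": 40},{"rot": [0,0,0],"translation": [0,45,-0.5],"claw": 40}])

```text
time: 12.4
tcp_pos: [0.5468, 0.1631, 0.1074]
tool_rot: [-0.25, 0.661, -0.448, 0.548]
ft_force: [-0.5, -0.6, -0.2]
opening: 0.0431
```

```bash
python3 -c "
from h import *
bed();look('q',[L(54,-60,12),L(54,-76,12),L(50-22.5,23-80,15),L(50+22.5,23-80,15)])
for p in [(50,23,27)]: go(L(*p),T)
"
```

```text
12.4 bed: [50.  22.9 31.1] q [-0.0874  0.605   1.8451  0.8107  0.7336  1.179 ] open 0.043089424748229285 f [-0.5291 -0.5978 -0.1829]
12.4 [-0.0874  0.605   1.8451  0.8107  0.7336  1.179 ] [0.5468 0.1631 0.1074] bed: [50.  22.9 31.1] 0.043089424748229285 f [-0.5291 -0.5978 -0.1829]
MOVE t [-0.1  4.  -0.2] rot [-0.1  -0.01  0.03]
```

View pics/q.png

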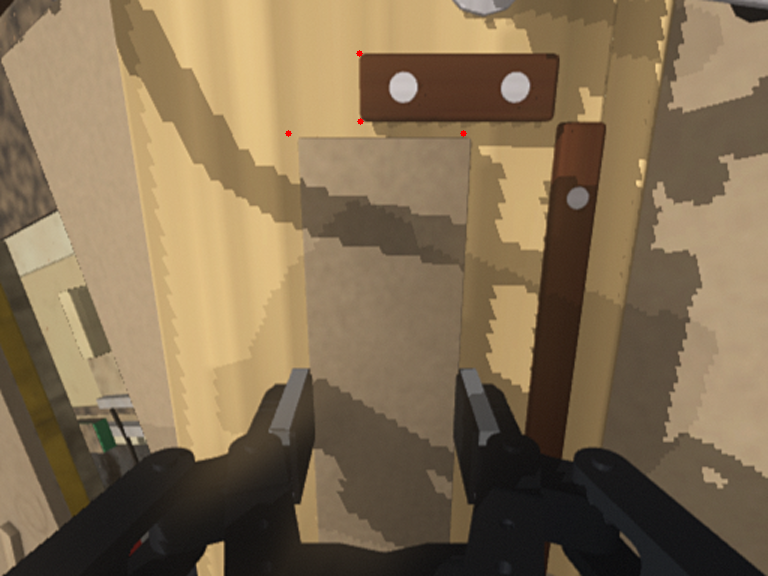

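carry_out(plan=[{"rot": [0,0,0],"translation": [0,1,0],"claw": 40},{"rot": [0,0,0],"translation": [0,2,0],"claw": 40},{"rot": [0,0,0],"translation": [0,3,0],"claw": 40},{"rot": [0,0,0],"translation": [0,4,0],"claw": 40},{"rot": [0,0,0],"translation": [0,4.5,0],"claw": 40},{"rot": [0,0,0],"translation": [0,4.5,0],"claw": 40},{"rot": [0,0,0],"translation": [0,4.5,0],"claw": 40},{"rot": [0,0,0],"translation": [0,4.5,0],"claw": 40},{"rot": [0,0,0],"translation": [0,4.5,0],"claw": 40},{"rot": [0,0,0],"translation": [0,4.5,0],"claw": 40}])

```text
time: 13.28
tcp_pos: [0.5481, 0.1642, 0.105]
tool_rot: [-0.249, 0.66, -0.449, 0.548]
ft_force: [-11.9, -21.7, 34.0]
opening: 0.0437
```

```bash
python3 -c "
from h import *
bed();look('r',scale=1.5)
im=cv2.imread('pics/r.png')[30:230,270:620];cv2.imwrite('pics/r2.png',cv2.resize(im,None,fx=2.2,fy=2.2,interpolation=cv2.INTER_CUBIC))
"
```

```text
13.2833 bed: [50.1 22.  28.2] q [-0.0846  0.61    1.8453  0.8179  0.7264  1.1732] open 0.04367897123201725 f [-11.8656 -21.7219  33.9767]
13.2833 [-0.0846  0.61    1.8453  0.8179  0.7264  1.1732] [0.5481 0.1642 0.105 ] bed: [50.1 22.  28.2] 0.04367897123201725 f [-11.8656 -21.7219  33.9767]
```

View pics/r2.png

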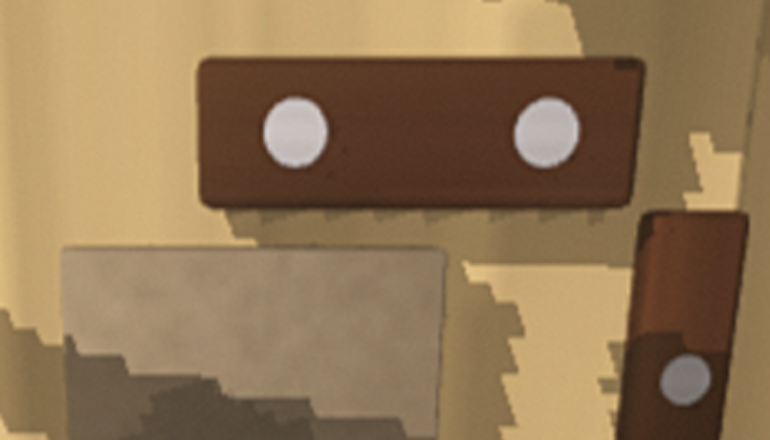

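carry_out(plan=[{"rot": [0,0,0],"translation": [0,-0.3,1.3],"claw": 40},{"rot": [0,0,0],"translation": [0,0.3,1.3],"claw": 40},{"rot": [0,0,0],"translation": [0,0.3,1.3],"claw": 40},{"rot": [0,0,0],"translation": [0,0.3,1.3],"claw": 52},{"rot": [0,0,0],"translation": [0,0.3,1.3],"claw": 56},{"rot": [0,0,0],"translation": [0,0,1.3],"claw": 56},{"rot": [0,0,0],"translation": [0,-5,1.3],"claw": 56},{"rot": [0,0,0],"translation": [0,-30,1.3],"claw": 56},{"rot": [0,0,0],"translation": [0,-65,1.3],"claw": 56},{"rot": [0,0,0],"translation": [0,-100,1.3],"claw": 30}])

```text
time: 14.17
tcp_pos: [0.532, 0.1161, 0.1921]
tool_rot: [-0.25, 0.661, -0.449, 0.547]
ft_force: [1.6, -0.7, 0.6]
opening: 0.0455
```

```bash
python3 -c "
from h import *
bed();look('s',[L(22.5,23,12),L(45,-57,12),L(0,-57,12)])
"
```

```text
14.1667 bed: [ 49.7  22.  129. ] q [-0.1867  0.444   1.8119  0.6674  0.9239  1.286 ] open 0.04551216168393638 f [ 1.5835 -0.6786  0.6039]
14.1667 [-0.1867  0.444   1.8119  0.6674  0.9239  1.286 ] [0.532  0.1161 0.1921] bed: [ 49.7  22.  129. ] 0.04551216168393638 f [ 1.5835 -0.6786  0.6039]
```

View pics/s.png

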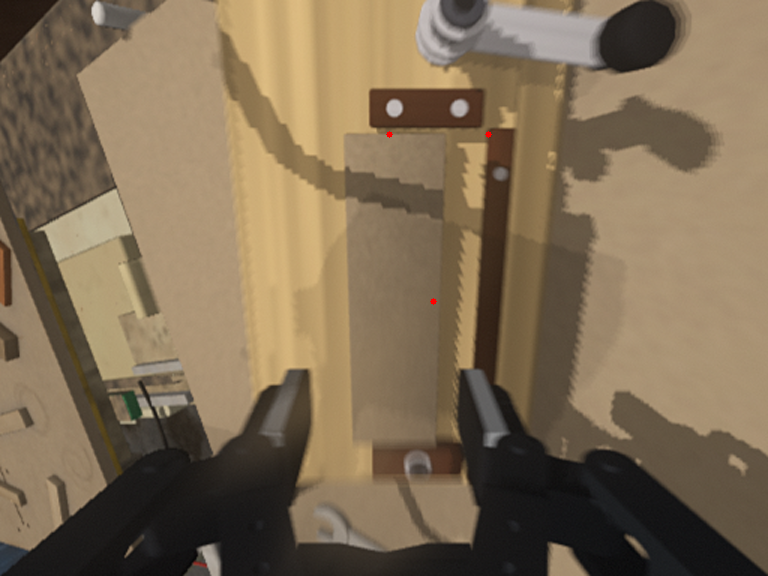

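```bash
python3 -c "
from h import *
C,im,_=look('s2',[])
for n,u in dict(ur=(444,134),ul=(345,134),ll=(352,441),lr=(436,445)).items():
    # intersect bed z=13
    d=C[1]@np.linalg.solve(C[0],[u[0]/1.5-.17,u[1]/1.5-.17,1]);c0=(C[2]-o)@B;dd=d@B;p=c0+dd*(.013-c0[2])/dd[2];print(n,(p*1000).round(1))
go(L(27.5,23,60),T);go(L(27.5,23,26),T)
"
```

```text
14.2167 [-0.191   0.4354  1.8076  0.664   0.9303  1.2885] [0.5334 0.1137 0.1973] bed: [ 50.7  19.9 134.5] 0.037812001252545475 f [4.649  0.2968 7.7468]
ur [ 20.8 -60.1  13. ]
ul [ 66.7 -60.1  13. ]
ll [ 66.4 105.4  13. ]
lr [ 18.8 108.   13. ]
MOVE t [23.2 72.3 -4.3] rot [-0.58  0.09 -0.01]
MOVE t [ 23.2 106.3  -4.6] rot [-0.58  0.09 -0.01]
```

carry_out(plan=[{"rot": [-0.6,0,0],"translation": [23,20,-4.4],"claw": 85},{"rot": [-0.6,0,0],"translation": [23,40,-4.4],"claw": 85},{"rot": [-0.6,0,0],"translation": [23,40,-4.4],"claw": 85},{"rot": [-0.6,0,0],"translation": [23,40,-4.4],"claw": 85},{"rot": [-0.6,0,0],"translation": [23,60,-4.4],"claw": 85},{"rot": [-0.6,0,0],"translation": [23,80,-4.4],"claw": 85},{"rot": [-0.6,0,0],"translation": [23,95,-4.4],"claw": 85},{"rot": [-0.6,0,0],"translation": [23,104,-4.4],"claw": 85},{"rot": [-0.6,0,0],"translation": [23,104,-4.4],"claw": 85},{"rot": [-0.6,0,0],"translation": [23,104,-4.4],"claw": 85}])

```text
time: 15.1
tcp_pos: [0.5413, 0.1462, 0.0944]
tool_rot: [-0.251, 0.661, -0.447, 0.548]
ft_force: [-0.3, -0.0, 0.2]
opening: 0.0849
```

```bash
python3 -c "
from h import *
bed();look('t',[]);im=robot.read_camera('side');cv2.imwrite('pics/t_side.png',cv2.resize(im[190:340,90:250],None,fx=4.5,fy=4,interpolation=cv2.INTER_CUBIC)[:,:,::-1])
"
```

```text
15.1 bed: [28.1 22.7 28.7] q [-0.1236  0.6257  1.8652  0.833   0.7249  1.1087] open 0.08488995278050529 f [-0.328  -0.0117  0.2052]
15.1 [-0.1236  0.6257  1.8652  0.833   0.7249  1.1087] [0.5413 0.1462 0.0944] bed: [28.1 22.7 28.7] 0.08488995278050529 f [-0.328  -0.0117  0.2052]
```

View pics/t.png

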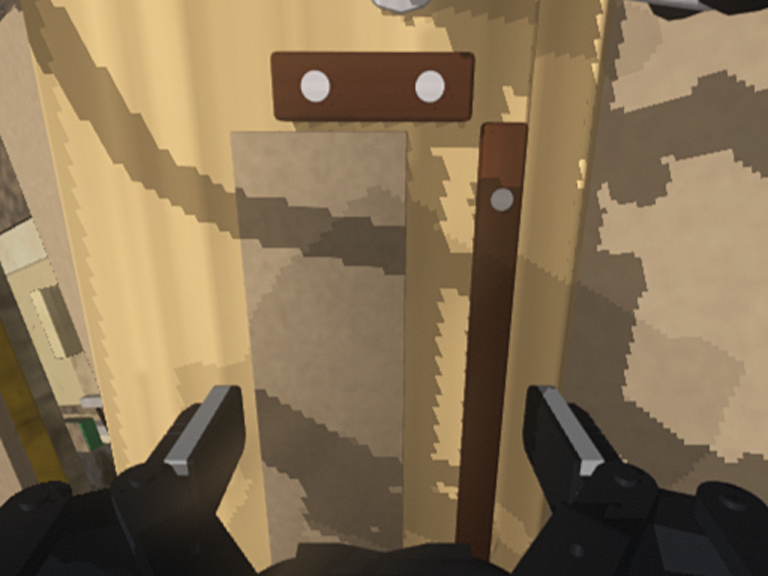

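View pics/t_side.png

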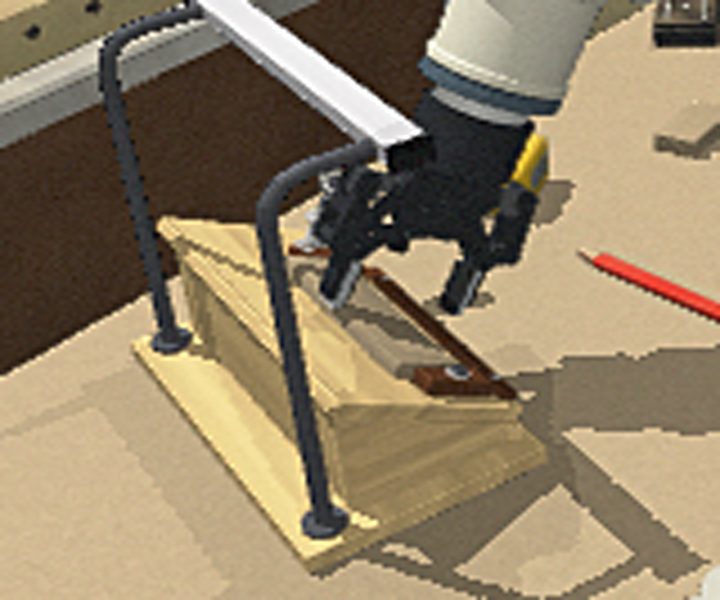

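carry_out(plan=[{"rot": [0,0,0],"translation": [0,2,0],"claw": 85},{"rot": [0,0,0],"translation": [0,4,0],"claw": 85},{"rot": [0,0,0],"translation": [0,6,0],"claw": 85},{"rot": [0,0,0],"translation": [0,7,0],"claw": 85},{"rot": [0,0,0],"translation": [0,8,0],"claw": 85},{"rot": [0,0,0],"translation": [0,9,0],"claw": 85},{"rot": [0,0,0],"translation": [0,9,0],"claw": 85},{"rot": [0,0,0],"translation": [0,9,0],"claw": 85},{"rot": [0,0,0],"translation": [0,9,0],"claw": 85},{"rot": [0,0,0],"translation": [0,9,0],"claw": 85}])

```text
time: 16.03
tcp_pos: [0.543, 0.1501, 0.087]
tool_rot: [-0.251, 0.661, -0.447, 0.548]
ft_force: [0.0, -0.2, 0.3]
opening: 0.0847
```

```bash
python3 -c "
from h import *
bed();look('v',[])
"
```

```text
16.0333 bed: [28.1 22.4 20.2] q [-0.1152  0.6407  1.8657  0.8501  0.7098  1.0956] open 0.0847390679304371 f [ 0.0088 -0.1882  0.2596]
16.0333 [-0.1152  0.6407  1.8657  0.8501  0.7098  1.0956] [0.543  0.1501 0.087 ] bed: [28.1 22.4 20.2] 0.0847390679304371 f [ 0.0088 -0.1882  0.2596]
```

View pics/v.png

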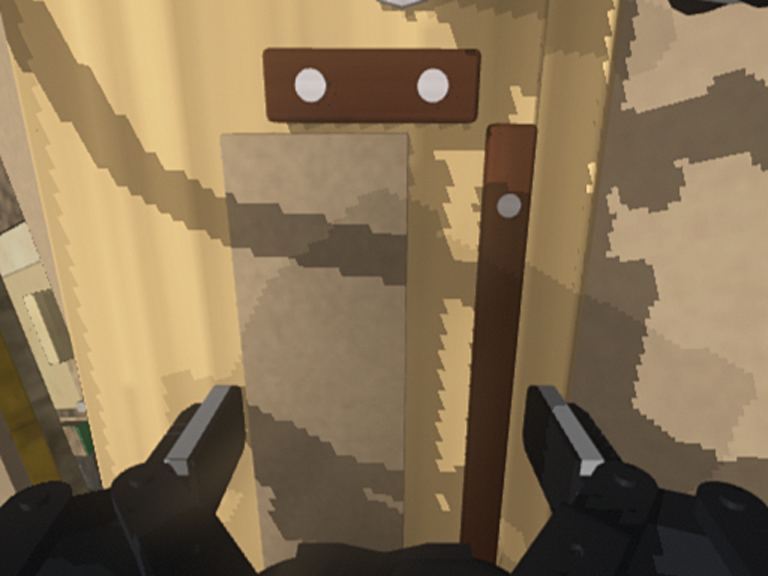

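carry_out(plan=[{"rot": [0,0,0],"translation": [1,1,0],"claw": 85},{"rot": [0,0,0],"translation": [3,1.5,0],"claw": 85},{"rot": [0,0,0],"translation": [5,1.5,0],"claw": 85},{"rot": [0,0,0],"translation": [7,1.5,0],"claw": 85},{"rot": [0,0,0],"translation": [9,1.5,0],"claw": 85},{"rot": [0,0,0],"translation": [11,1.5,0],"claw": 85},{"rot": [0,0,0],"translation": [13,1.5,0],"claw": 85},{"rot": [0,0,0],"translation": [15,1.5,0],"claw": 85},{"rot": [0,0,0],"translation": [16,1.5,0],"claw": 85},{"rot": [0,0,0],"translation": [16,1.5,0],"claw": 85}])

```text
time: 16.92
tcp_pos: [0.5388, 0.1374, 0.0776]
tool_rot: [-0.251, 0.661, -0.447, 0.548]
ft_force: [-0.4, -0.1, 0.4]
opening: 0.085
```

```bash
python3 -c "
from h import *
bed();look('w',[])
"
```

```text
16.9167 bed: [11.8 22.3 18.7] q [-0.142   0.6562  1.8803  0.8669  0.7019  1.0451] open 0.0850161161383735 f [-0.4407 -0.0626  0.4338]
16.9167 [-0.142   0.6562  1.8803  0.8669  0.7019  1.0451] [0.5388 0.1374 0.0776] bed: [11.8 22.3 18.7] 0.0850161161383735 f [-0.4407 -0.0626  0.4338]
```

View pics/w.png

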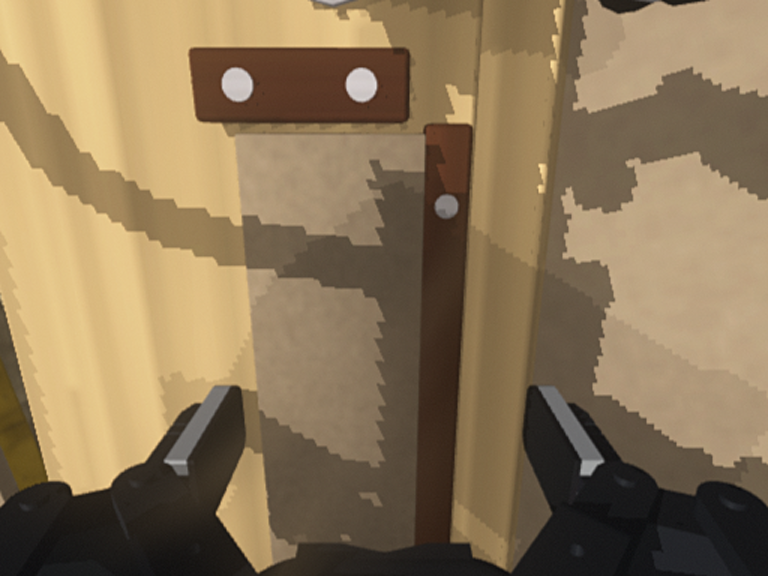

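carry_out(plan=[{"rot": [0,0,0],"translation": [2,0,0],"claw": 85},{"rot": [0,0,0],"translation": [4,0,0],"claw": 85},{"rot": [0,0,0],"translation": [6,0,0],"claw": 85},{"rot": [0,0,0],"translation": [7,0,0],"claw": 85},{"rot": [0,0,0],"translation": [8,0,0],"claw": 85},{"rot": [0,0,0],"translation": [8.5,0,0],"claw": 85},{"rot": [0,0,0],"translation": [9,0,0],"claw": 85},{"rot": [0,0,0],"translation": [9.5,0,0],"claw": 85},{"rot": [0,0,0],"translation": [9.5,0,0],"claw": 85},{"rot": [0,0,0],"translation": [9.5,0,0],"claw": 85}])

```text
time: 17.8
tcp_pos: [0.5368, 0.1311, 0.074]
tool_rot: [-0.25, 0.661, -0.446, 0.549]
ft_force: [4.8, 18.5, 12.6]
opening: 0.0847
```

```bash
python3 -c "
from h import *
bed();look('x',[])
"
```

```text
17.8 bed: [ 4.3 22.3 18.9] q [-0.1572  0.6629  1.8872  0.877   0.7016  1.017 ] open 0.08466988685719876 f [ 4.8147 18.5217 12.5824]
17.8 [-0.1572  0.6629  1.8872  0.877   0.7016  1.017 ] [0.5368 0.1311 0.074 ] bed: [ 4.3 22.3 18.9] 0.08466988685719876 f [ 4.8147 18.5217 12.5824]
```

View pics/x.png

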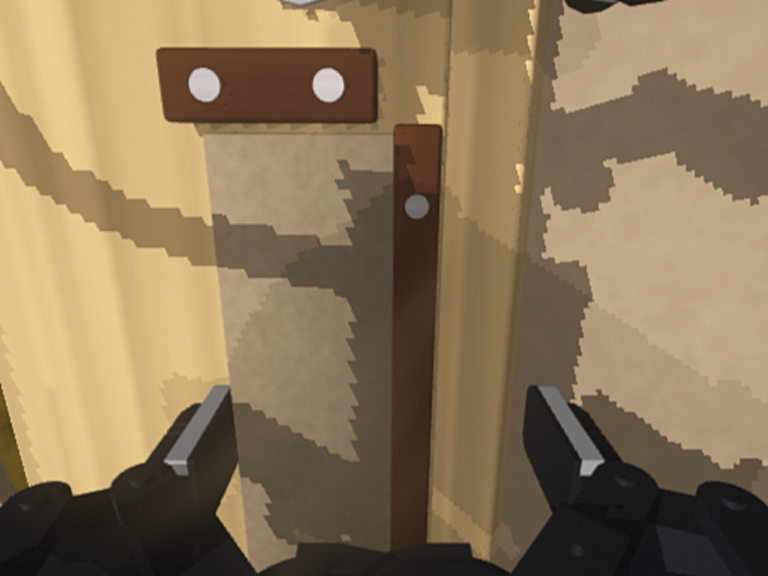

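carry_out(plan=[{"rot": [0,0,0],"translation": [-4,0,0],"claw": 85},{"rot": [0,0,0],"translation": [-4,-15,0],"claw": 85},{"rot": [0,0,0],"translation": [-4,-45,0],"claw": 75},{"rot": [0,0,0],"translation": [-4,-80,0],"claw": 50},{"rot": [0,0,0],"translation": [5,-100,20],"claw": 50},{"rot": [0,0,0],"translation": [25,-100,60],"claw": 50},{"rot": [0,0,0],"translation": [46,-100,100],"claw": 50},{"rot": [0,0,0],"translation": [46,-100,109],"claw": 50},{"rot": [0,0,0],"translation": [46,-100,109],"claw": 50},{"rot": [0,0,0],"translation": [46,-100,109],"claw": 50}])

```text
time: 18.68
tcp_pos: [0.6119, 0.0109, 0.1369]
tool_rot: [-0.25, 0.661, -0.446, 0.549]
ft_force: [-0.5, 0.7, 0.2]
opening: 0.0501
```

```bash
python3 -c "
from h import *
bed();look('y',[L(22-65*np.sin(1.38),-98+65*np.cos(1.38),56),L(22,-98,61)]);go(L(-42,-86.3,57),T)
"
```

```text
18.6833 bed: [-42.4 -87.1 118.5] q [-0.3425  0.6298  1.6228  0.639   1.0037  1.1671] open 0.05012347616341024 f [-0.5422  0.6935  0.1651]
18.6833 [-0.3425  0.6298  1.6228  0.639   1.0037  1.1671] [0.6119 0.0109 0.1369] bed: [-42.4 -87.1 118.5] 0.05012347616341024 f [-0.5422  0.6935  0.1651]
MOVE t [ 0.3 61.5  0.2] rot [ 0.04  0.1  -0.21]
```

View pics/y.png

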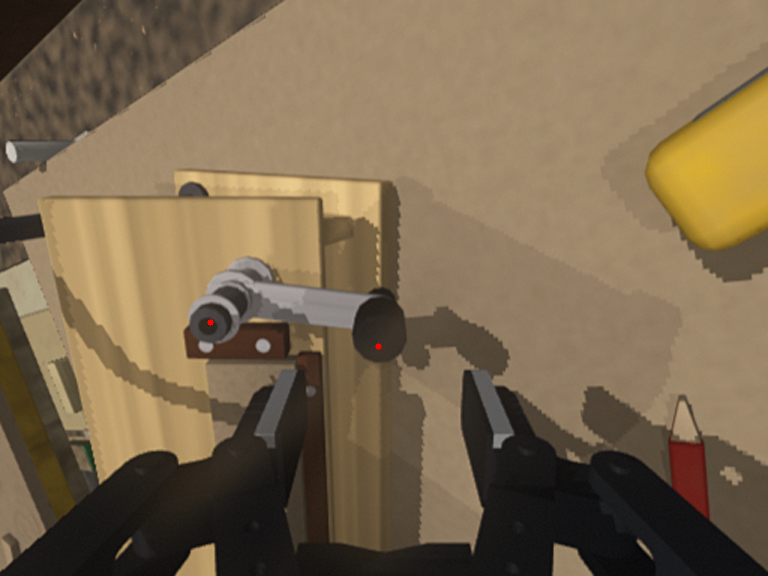

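carry_out(grip_force=60, plan=[{"rot": [0,0,-0.2],"translation": [0.3,30,0],"claw": 50},{"rot": [0,0,-0.2],"translation": [0.3,50,0],"claw": 50},{"rot": [0,0,-0.2],"translation": [0.3,61,0],"claw": 50},{"rot": [0,0,-0.2],"translation": [0.3,61,0],"claw": 40},{"rot": [0,0,-0.2],"translation": [0.3,61,0],"claw": 15},{"rot": [0,0,-0.2],"translation": [0.3,61,0],"claw": 15},{"rot": [0,0,-0.2],"translation": [0.3,61,0],"claw": 15},{"rot": [0,0,-0.2],"translation": [0.3,61,0],"claw": 15},{"rot": [0,0,-0.2],"translation": [0.3,61,0],"claw": 15},{"rot": [0,0,-0.2],"translation": [0.3,61,0],"claw": 15}])

```text
time: 19.57
tcp_pos: [0.6208, 0.0407, 0.0856]
tool_rot: [-0.251, 0.661, -0.447, 0.549]
ft_force: [2.2, 9.6, -1.1]
opening: 0.0202
```

```bash
python3 -c "
from h import *
bed()
st=robot.state();p0=(st['tcp_pos']-o)@B*1000
print(np.hypot(*(p0[:2]-[22,-98])),np.arctan2(22-p0[0],p0[1]+98))
for th in np.linspace(1.38,0,15):
    p=np.array([22-65*np.sin(th),-98+65*np.cos(th),p0[2]]); print(round(th,3),end=' '); go(L(*p),T)
"
```

```text
19.5667 bed: [-41.1 -86.1  58.4] q [-0.2874  0.7106  1.6439  0.6952  0.8978  1.1301] open 0.020176645529837747 f [ 2.2457  9.6098 -1.0964]
64.17126332365189 1.3843778660725166
1.38 MOVE t [ 0.8 -0.  -0.4] rot [ 0.02  0.13 -0.08]
1.281 MOVE t [-0.8  0.  -6.7] rot [ 0.02  0.13 -0.08]
1.183 MOVE t [ -2.9   0.  -12.7] rot [ 0.02  0.13 -0.08]
1.084 MOVE t [ -5.6   0.  -18.5] rot [ 0.02  0.13 -0.08]
0.986 MOVE t [ -8.9   0.  -24. ] rot [ 0.02  0.13 -0.08]
0.887 MOVE t [-12.7   0.  -29.1] rot [ 0.02  0.13 -0.08]
0.789 MOVE t [-17.    0.  -33.9] rot [ 0.02  0.13 -0.08]
0.69 MOVE t [-21.8   0.  -38.2] rot [ 0.02  0.13 -0.08]
0.591 MOVE t [-26.9   0.  -42. ] rot [ 0.02  0.13 -0.08]
0.493 MOVE t [-32.4   0.1 -45.3] rot [ 0.02  0.13 -0.08]
0.394 MOVE t [-38.2   0.1 -48. ] rot [ 0.02  0.13 -0.08]
0.296 MOVE t [-44.2   0.1 -50.2] rot [ 0.02  0.13 -0.08]
0.197 MOVE t [-50.4   0.1 -51.7] rot [ 0.02  0.13 -0.08]
0.099 MOVE t [-56.8   0.1 -52.7] rot [ 0.02  0.13 -0.08]
0.0 MOVE t [-63.2   0.1 -53. ] rot [ 0.02  0.13 -0.08]
```

carry_out(plan=[{"rot": [0,0,0],"translation": [0,-4,0],"claw": 15},{"rot": [0,0,0],"translation": [0,-8,0],"claw": 15},{"rot": [0,0,0],"translation": [0,-12,0],"claw": 15},{"rot": [0,0,0],"translation": [0,-12,0],"claw": 15},{"rot": [0,0,0],"translation": [-0.8,-12,-6.7],"claw": 15},{"rot": [0,0,0],"translation": [-2.9,-12,-12.7],"claw": 15},{"rot": [0,0,0],"translation": [-5.6,-12,-18.5],"claw": 15},{"rot": [0,0,0],"translation": [-8.9,-12,-24],"claw": 15},{"rot": [0,0,0],"translation": [-12.7,-12,-29.1],"claw": 15},{"rot": [0,0,0],"translation": [-12.7,-12,-29.1],"claw": 15}])

```text
time: 20.4
tcp_pos: [0.5928, 0.0543, 0.1022]
tool_rot: [-0.252, 0.661, -0.447, 0.548]
ft_force: [-4.3, -7.0, -14.6]
opening: 0.0205
```

```bash
python3 -c "
from h import *
bed();look('z',[])
st=robot.state();p0=(st['tcp_pos']-o)@B*1000;print('f bed',st['ft_force']@B)
im=robot.read_camera('side');cv2.imwrite('pics/z_side.png',cv2.resize(im[190:340,90:250],None,fx=4.5,fy=4,interpolation=cv2.INTER_CUBIC)[:,:,::-1])
for th in np.linspace(.887,0,10):
    p=np.array([22-65*np.sin(th),-98+65*np.cos(th),p0[2]]); print(round(th,3),end=' '); go(L(*p),T)
"
```

```text
20.4 bed: [-29.3 -55.3  70.8] q [-0.2771  0.6584  1.7113  0.7028  0.8822  1.1272] open 0.02047901381593416 f [ -4.3101  -6.9575 -14.6241]
20.4 [-0.2771  0.6584  1.7113  0.7028  0.8822  1.1272] [0.5928 0.0543 0.1022] bed: [-29.3 -55.3  70.8] 0.02047901381593416 f [ -4.3101  -6.9575 -14.6241]
f bed [-14.3225   2.7739  -8.1606]
0.887 MOVE t [-1.1 -0.   1.3] rot [0.12 0.09 0.02]
0.788 MOVE t [-5.4 -0.  -3.4] rot [0.12 0.09 0.02]
0.69 MOVE t [-10.1  -0.   -7.7] rot [0.12 0.09 0.02]
0.591 MOVE t [-15.3  -0.  -11.5] rot [0.12 0.09 0.02]
0.493 MOVE t [-20.8  -0.  -14.8] rot [0.12 0.09 0.02]
0.394 MOVE t [-26.6  -0.  -17.6] rot [0.12 0.09 0.02]
0.296 MOVE t [-32.6  -0.  -19.7] rot [0.12 0.09 0.02]
0.197 MOVE t [-38.8  -0.  -21.3] rot [0.12 0.09 0.02]
0.099 MOVE t [-45.1  -0.  -22.2] rot [0.12 0.09 0.02]
0.0 MOVE t [-51.5  -0.  -22.5] rot [0.12 0.09 0.02]
```

View pics/z.png

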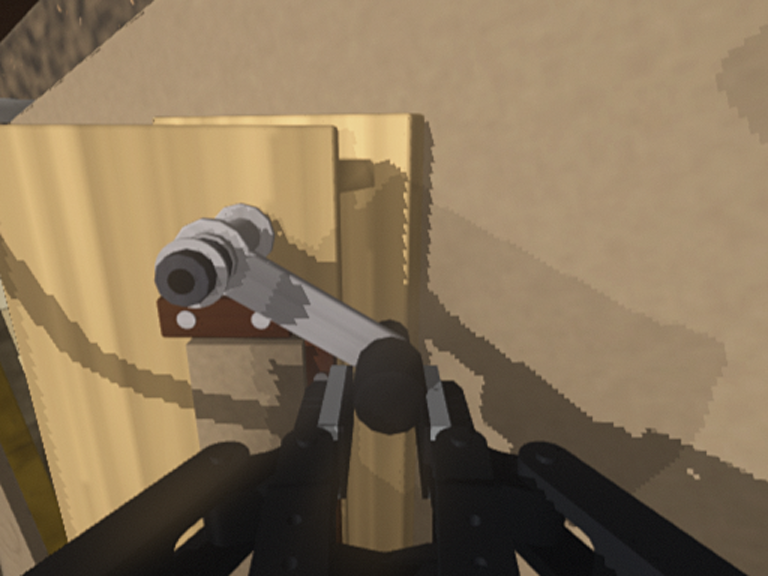

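View pics/z_side.png

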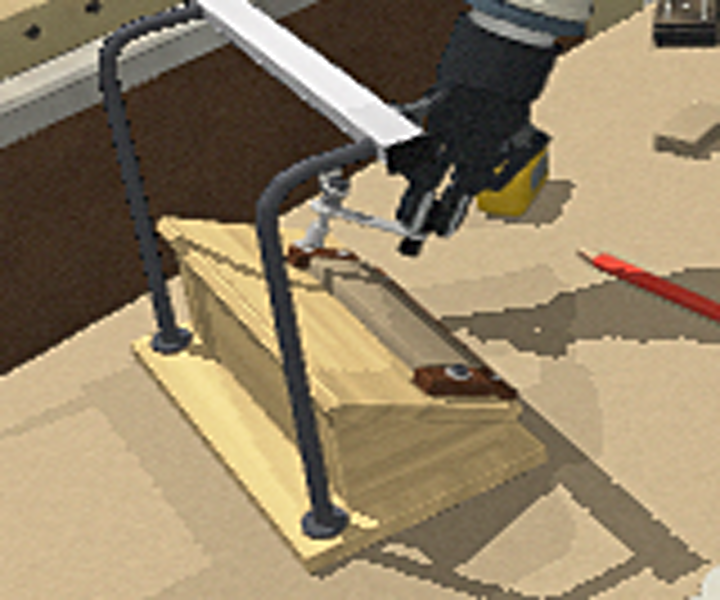

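carry_out(plan=[{"rot": [0,0,0],"translation": [-5.8,0,-3.4],"claw": 15},{"rot": [0,0,0],"translation": [-10.6,0,-7.7],"claw": 15},{"rot": [0,0,0],"translation": [-15.8,0,-11.5],"claw": 15},{"rot": [0,0,0],"translation": [-21.3,0,-14.8],"claw": 15},{"rot": [0,0,0],"translation": [-27,0,-17.6],"claw": 15},{"rot": [0,0,0],"translation": [-33,0,-19.7],"claw": 15},{"rot": [0,0,0],"translation": [-39.3,0,-21.3],"claw": 15},{"rot": [0,0,0],"translation": [-45.6,0,-22.2],"claw": 15},{"rot": [0,0,0],"translation": [-52,0,-22.5],"claw": 15},{"rot": [0,0,0],"translation": [-52,0,-22.5],"claw": 15}])

```text
time: 21.33
tcp_pos: [0.5753, 0.1079, 0.1258]
tool_rot: [-0.257, 0.667, -0.44, 0.544]
ft_force: [-44.9, 12.3, -8.2]
opening: 0.0151
```

```bash
python3 -c "
from h import *
bed();look('aa',[])
st=robot.state();p0=(st['tcp_pos']-o)@B*1000;print('f bed',st['ft_force']@B)
"
```

```text
21.3333 bed: [ 21.7 -21.6  68.7] q [-0.1888  0.6041  1.741   0.7011  0.8805  1.2198] open 0.015135435099865369 f [-44.8821  12.256   -8.2432]
21.3333 [-0.1888  0.6041  1.741   0.7011  0.8805  1.2198] [0.5753 0.1079 0.1258] bed: [ 21.7 -21.6  68.7] 0.015135435099865369 f [-44.8821  12.256   -8.2432]
f bed [-6.5576 45.8051 -6.7467]
```

View pics/aa.png

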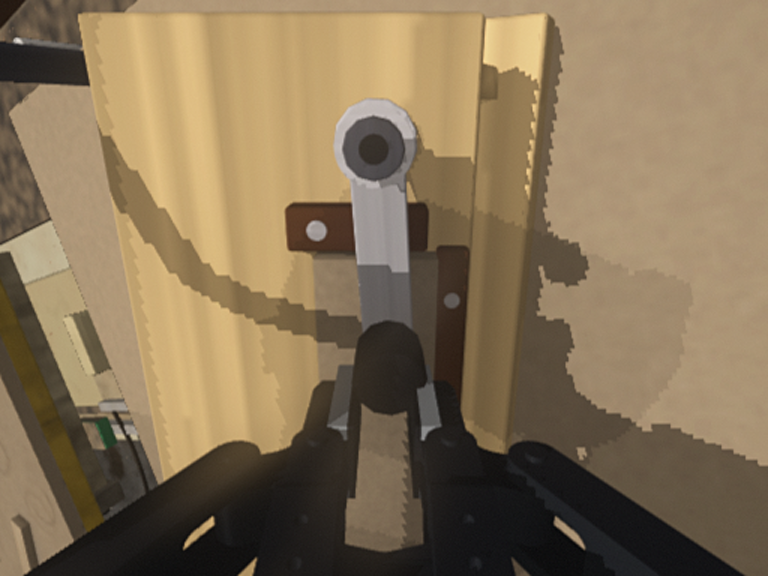

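carry_out(plan=[{"rot": [0,0,0],"translation": [0,3,0],"claw": 15},{"rot": [0,0,0],"translation": [0,6,0],"claw": 15},{"rot": [0,0,0],"translation": [0,8,0],"claw": 15},{"rot": [0,0,0],"translation": [0,8,0],"claw": 30},{"rot": [0,0,0],"translation": [0,8,0],"claw": 48},{"rot": [0,0,0],"translation": [0,8,0],"claw": 48},{"rot": [0,0,0],"translation": [0,8,0],"claw": 48},{"rot": [0,0,0],"translation": [0,8,0],"claw": 48},{"rot": [0,0,0],"translation": [0,-20,0],"claw": 48},{"rot": [0,0,0],"translation": [0,-60,0],"claw": 48}])

```text
time: 22.22
tcp_pos: [0.5657, 0.0796, 0.1762]
tool_rot: [-0.258, 0.668, -0.439, 0.543]
ft_force: [0.0, -0.3, 1.2]
opening: 0.048
```

```bash
python3 -c "
from h import *
bed();look('ab',[L(22,-33,56),L(22,-98,61),L(54,-60,12),L(45,-57,12)])
im=robot.read_camera('side');cv2.imwrite('pics/ab_side.png',cv2.resize(im[190:340,90:250],None,fx=4.5,fy=4,interpolation=cv2.INTER_CUBIC)[:,:,::-1])
"
```

```text
22.2167 bed: [ 21.  -21.6 127.3] q [-0.2449  0.5191  1.7152  0.6354  0.9981  1.2664] open 0.04796287931173609 f [ 0.0076 -0.3419  1.1617]
22.2167 [-0.2449  0.5191  1.7152  0.6354  0.9981  1.2664] [0.5657 0.0796 0.1762] bed: [ 21.  -21.6 127.3] 0.04796287931173609 f [ 0.0076 -0.3419  1.1617]
```

View pics/ab.png

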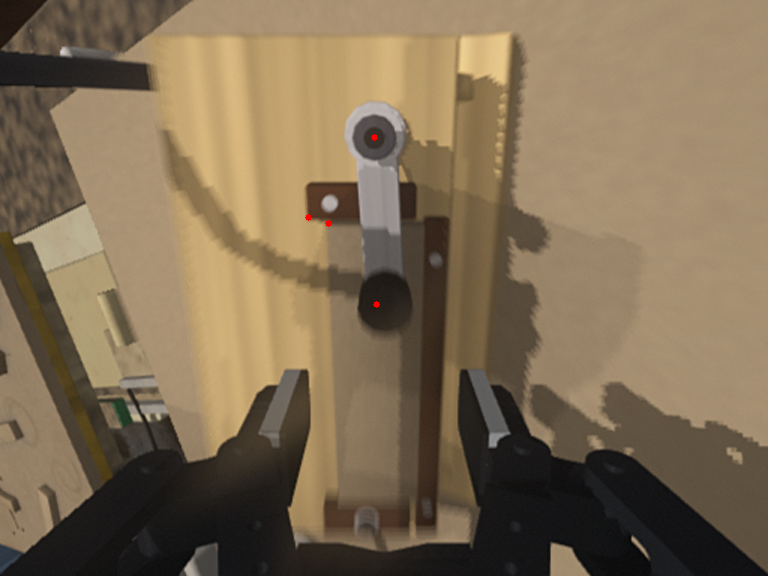

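View pics/ab_side.png

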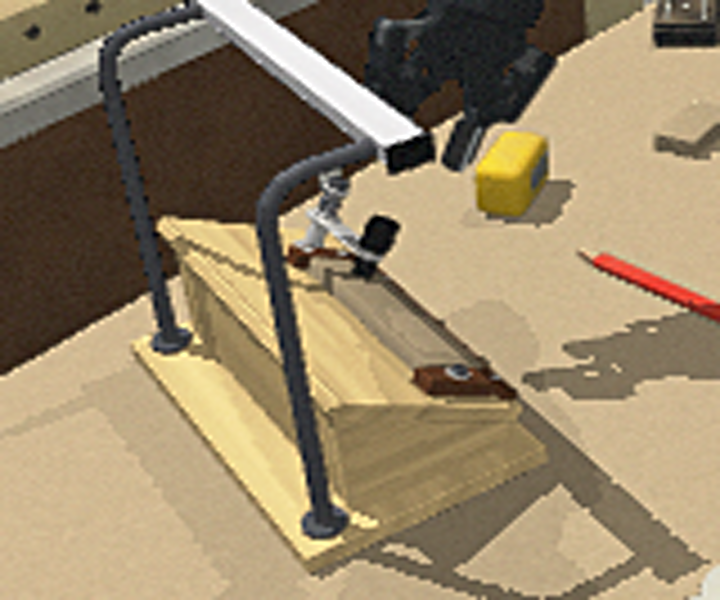

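carry_out(plan=[{"rot": [0,0,0],"translation": [0,-30,0],"claw": 70},{"rot": [0,0,0],"translation": [0,-60,0],"claw": 85},{"rot": [0,0,0],"translation": [0,-90,0],"claw": 85},{"rot": [0,0,0],"translation": [0,-110,0],"claw": 85},{"rot": [0,0,0],"translation": [0,-110,0],"claw": 85},{"rot": [0,0,0],"translation": [0,-110,0],"claw": 85},{"rot": [0,0,0],"translation": [0,-110,0],"claw": 85},{"rot": [0,0,0],"translation": [0,-110,0],"claw": 85},{"rot": [0,0,0],"translation": [0,-110,0],"claw": 85},{"rot": [0,0,0],"translation": [0,-110,0],"claw": 85}])

```text
time: 23.15
tcp_pos: [0.5529, 0.0245, 0.2762]
tool_rot: [-0.256, 0.665, -0.441, 0.545]
ft_force: [0.3, -0.6, -0.8]
opening: 0.085
```

```bash
python3 -c "
from h import *
bed();C,im,_=look('ac',[])
for x,y in [(0,-57),(45,-57),(0,103),(45,103)]: print(x,y,(proj(C,L(x,y,13))[0]*1.5).round(1))
v=cv2.imread('pics/ac.png')[80:440,290:490];cv2.imwrite('pics/ac2.png',cv2.resize(v,None,fx=1.65,fy=1.65,interpolation=cv2.INTER_CUBIC)); 
v=cv2.imread('pics/ac.png')
cv2.imwrite('pics/ac.png',v)
"
```

```text
23.15 bed: [ 22.2 -26.9 242. ] q [-0.3532  0.3772  1.6203  0.5555  1.2373  1.3241] open 0.08498862569029725 f [ 0.2622 -0.5766 -0.7759]
23.15 [-0.3532  0.3772  1.6203  0.5555  1.2373  1.3241] [0.5529 0.0245 0.2762] bed: [ 22.2 -26.9 242. ] 0.08498862569029725 f [ 0.2622 -0.5766 -0.7759]
0 -57 [412.  199.8]
45 -57 [347.5 199.8]
0 103 [408.1 399.5]
45 103 [352.3 399.6]
```

View pics/ac.png

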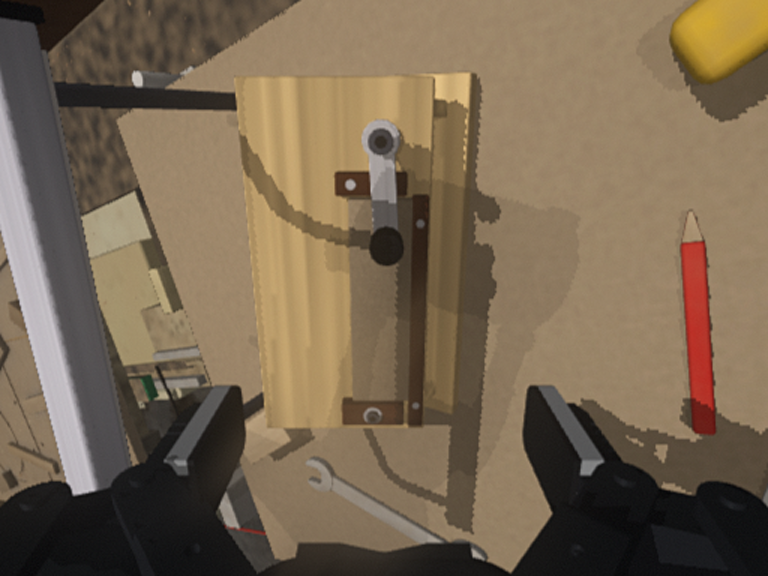

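View pics/ac2.png

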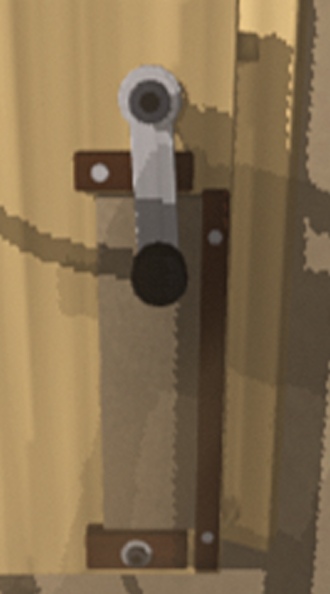

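```bash
python3 -c "
from h import *
C=cam('top');robot.read_camera('top')
for q in ['blank_short_centre','blank_middle_centre','pencil','tape']:
    for d in robot.tip_of('top',q)[:2]: print(q,round(d['p'],2),toW(C,d['centre']))
print(robot.close_job())"
```

```text
blank_short_centre 0.66 [ 0.5953 -0.2542  0.0137]
blank_middle_centre 0.47 [ 0.4367 -0.347   0.0071]
pencil 0.72 [0.6298 0.1331 0.0799]
pencil 0.56 [ 0.4772 -0.0479  0.0018]
tape 0.52 [ 0.6598 -0.0935 -0.0013]
the job is handed in; nothing more can be done
None
```

The job is handed in at about 23 s of the 66 s allowed, and by my last checks the rest is set up as asked. The hand-in gave no verdict.

**What I did:**
- I swung the clip clear to about 1.38 rad.
- The stops are 166 mm apart, so I laid the 160 mm wood-coloured blank flat between them. It slid down to the ledge on the first nudge, and I then pressed it home with about 23 N measured at the wrist.
- I lifted the clip about 12 mm, swung it back over the blank and let it down.

**What the last checks showed:**
- **Blank:** the picture shows its edge flush along the ledge, with about 2 mm of gap at the right-hand stop. I could not see the left-hand gap clearly.
- **Clip:** its arm is about 0.05 rad from parallel to the ledge. I did not measure how hard the toe presses on the blank. I take it from the spring (at least 5 N) and from the toe resting on the blank in the picture.
- **Other things:** the short and middle blanks, the pencil and the tape measure were within about 8 mm of where I first saw them. That is roughly the error of the detector.
- **Robot:** it was clear of everything, with the wrist force near zero.

**What went less well:** near the end of the swing back, the fingers slipped about 11 mm along the knob. The sideways force reached about 46 N, and the clip still ended in place. The detector also reported a second, mistaken "pencil" at the rest, which I disregarded.

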